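Fetch the squat sample tin from behind the others and feed it to the reader

TASK

In the grey spill tray a squat lidded sample tin stands behind three taller containers (a tall tin, an amber bottle and a square white bottle). First clear all three of these out, standing them upright on the green tile; then fetch the squat tin and let it slide down the slanted shelf until it rests against the stop under the wire bridge; and only then put the three containers back in the tray, upright, each on the spot where it stood at the start. Keep everything upright and leave the small brass weight and the little white dish in the tray undisturbed.

Things in the scene. Friction and masses are not known exactly. Their poses are not given: they have to be found in the camera images.
- tall_tin_c (a point): Tall round lidded steel tin, 56 mm in diameter and 76 mm high, 0.4 kg. The point is its centre, 38 mm above its underside; z is its upright axis. Starts in the tray.
- bottle_c (a point): Round amber glass bottle with a narrow neck and black cap: body 50 mm in diameter up to 47 mm above the underside, then a shoulder to a 24 mm cap; 76 mm high, 0.3 kg. The point is on its axis, 38 mm above its underside; z is its upright axis. Starts in the tray.
- square_c (a point): Square white plastic bottle: body 44 x 44 mm and 60 mm high, with a round white cap (34 mm diameter) on top up to 76 mm; 0.28 kg. The point is on its axis, 38 mm above its underside; x and y are square to its flat sides, z is its upright axis. Starts in the tray, turned at most 0.15 rad from the tray's axes.
- squat_tin_c (a point): Squat round lidded steel tin, the one to fetch: 46 mm in diameter and 44 mm high, 0.22 kg. The point is its centre, 22 mm above its underside; z is its upright axis. Starts in the tray behind (on the tray's +x side of) the three taller containers.
- tray: Grey spill tray, fixed: 240 mm (x) by 220 mm (y), inner floor 5 mm and rim 14 mm above the bench. Origin under its centre at bench height; x points to its back, z up. The taller three stand, in any order, near its (x, y) = (-80, 0), (-20, 55), (-20, -55) mm, the squat tin near (35, 0). Fingers closing along its x axis fit beside each; the taller ones bar the gripper from the squat tin.
- tile: Pale green ceramic tile lying fixed on the bench, 200 x 200 mm, 8 mm thick, the side area for the three containers. Origin under its centre at bench height, x and y along its edges, z up.
- shelf: Fixed slanted shelf of polished aluminium, 78 mm wide, at most 105 mm high, sloping 20 degrees down along its +x; origin on the bench under its middle, z up. Slippery (friction about 0.14): the squat tin slides by itself. Lane 60 mm wide between rails 10 mm high; stop 26 mm high at the low end. Near it a wire bridge spans the lane: two 7 mm wires on posts, a black reader head on its +y side.
- shelf_rest (a point): Rest point of the squat tin's centre on the shelf: mid-lane, 22 mm off the slope, 23 mm up from the stop. Axes level: x downhill, y across, z up. The bridge's wires cross 17 mm either side of it, tops 62 mm off the slope: the tin passes beneath, fingers cannot. The slope runs 177 mm uphill from here: set the tin down 60 to 130 mm uphill (along the slope) and release it.
- weight: Small brass weight with a knob, 30 mm in diameter, 40 mm high, loose in the tray's back left corner. Origin at the centre of its underside. Stays where it is.
- dish: Little white ceramic dish, 38 mm in diameter, 16 mm high, loose in the tray's back right corner. Origin at the centre of its underside. Stays where it is.

How it is judged:
By the outcome, as a careful person would: the job done as asked, in the order asked, and still so for the second after the job is handed in, with the robot touching nothing.
It also fails if it takes over 149 s, if anything falls off the work surface, if the arm or the gripper's body presses on something with over 40 N, if the wrist force passes 120 N, or if a joint passes its speed limit or range.

ROBOT

A 7-joint arm with a two-finger parallel gripper is mounted at the origin on the work surface. World frame = base frame: x ahead of the robot, y to its left, z up, the work surface at z = 0. Lengths are in m, angles in rad, forces in N, time in s.
With the tool pointing down it reaches from about 0.4 to 0.9 m from the base axis. Payload 5.5 kg.
Tool frame: the origin (TCP) lies midway between the tips of the shut fingers; the grasp point (between the pads) lies 19 mm behind it (grasp_offset is the distance from the TCP to the grasp point, in m); z points along the fingers, y is the direction in which the jaws open and shut (so a half turn about z gives the same grasp; the last joint's range is limited). The gripper opens to 92 mm and grips with 3 to 60 N. Pads are 19 mm wide; open, the fingers measure 130 mm over their backs; the gripper's body (75 mm by 190 mm) begins 47 mm behind the grasp point.
Start: joints at [1.506, 0.501, -0.427, 1.55, 0.221, 1.138, -0.21], TCP at [0.209, -0.615, 0.227] pointing down, gripper open.
Joint ranges: [-2.88, 2.88], [-0.31, 2.03], [-1.54, 1.56], [0.2, 2.42], [-1.41, 4.55], [0.19, 2.02], [-2.57, 2.57]. Speed limits (rad/s): [2.57, 2.57, 3.14, 3.14, 3.14, 3.14, 3.14].

INTERFACE

Orientations are given as a unit quaternion [w, x, y, z].
In Python, from plant import * gives the robot as it stands.
- The arm moves only by the tool arm_command, never from a script. Its argument "steps" is a list of rows, each a list of 5 numbers: the shift along the tool's x, y, z in units of 30 mm (1.0 is 30 mm), then the turn about the tool's z in units of 5 degrees (1.0 is 5 degrees), then the finger opening in mm, from 0 to 91.8. In form: [[x, y, z, turn, gripper], ...]. A call has 1 to 10 rows; each row shifts and turns the commanded pose from where the row before left it, along the tool's axes as they then stand; what a row does not reach is not made up. A row lasts 1/12 s, in which the tool goes at most 41.7 mm and 7.16 degrees, less where a joint would pass 70% of its speed; a pose out of reach is approached as far as the arm can. A call is refused whole if a number of a shift passes 1 or a number of a turn 1, either way. A call with a gripper value outside its range is refused whole. The fingers move at their own pace and stop on an object; "force" is the grip in N (left out, the last holds). Time passes only in rows, so rows that do not move let the fingers close. It gives the time, the measured TCP pose, the force and the opening at its end, in the units of the state.
- read_state(): the state, without advancing time (a new reading comes with each control period).
- get_image(name): name is "scene" or "top"; returns a dict with "img" (420x560x3 uint8, blue, green, red), "fx", "fy", "cx", "cy" (pixels), "camera_from_world" (4x4, takes a point from world to camera coordinates). Camera axes: x right, y up, looking along -z (the intrinsics and any distortion apply to the point x, -y, -z); pixel columns grow to the right and rows downward; lengths in m; the calibration is good to about 2 mm. A picture is of the moment at which its call begins. There is no depth.
- hand_in(): hands the job in, once; it reports no verdict.
The state is a dict: "clock": time; "joint_positions": joint angles; "joint_vel": joint speeds; "joint_efforts": joint torques, N m; "ee_pos": TCP position; "ee_rot": TCP orientation; "wrist_force": force on the tool from outside, world axes, zero at the start; "torque": the same for the moment, N m; "finger_gap": opening from 0.0 (shut) to 1.0 (fully open).
Only numpy, scipy, OpenCV 4.12 (cv2) and the standard library are available. Lean on these libraries where they do the work, as an engineer would, in place of code of your own. Each camera call takes 0.05 s, during which the arm holds its last target.

## Working session

There is one attempt and no reset: what is moved stays moved. The work goes in short steps, Python scripts to look and compute and a tool call to move; the robot and the scene stay as the last step left them, time stands still between calls to the robot, and variables do not carry over. Pictures are saved under pics/ and viewed, and the job is handed in when it is done.

Besides the shell and the picture viewer there is one more tool, called after "Call:" in YAML: its name, and indented under it one key for each argument. arm_command: Moves the arm, as the interface text tells. Its arguments: {"type":"object","properties":{"steps":{"type":"array","items":{"type":"array","items":{"type":"number"}}},"force":{"type":"number"}},"required":["steps"]}

```bash
ls; mkdir -p pics
python3 - <<'E'
from plant import *
import cv2
s=read_state();print(s)
for n in("scene","top"):
    d=get_image(n);cv2.imwrite(f"pics/{n}0.png",d["img"]);print(n,d["fx"],d["fy"],d["cx"],d["cy"],d["camera_from_world"],[k for k in d])
E
```

```text
pics
{'clock': 0.0, 'joint_positions': array([ 1.50619526,  0.50186784, -0.42677262,  1.5514722 ,  0.22081277,
        1.13827914, -0.21030843]), 'joint_vel': array([ 0.00060214, -0.00084159,  0.00034128, -0.00038446,  0.0005246 ,
        0.00022375,  0.00030329]), 'joint_efforts': array([-2.06694349e-04, -5.66593015e+01, -5.81609845e+00, -2.79113889e+01,
       -6.85154228e-02,  3.07788409e-02,  1.89770162e-04]), 'ee_pos': array([ 0.20899268, -0.61473579,  0.22565493]), 'ee_rot': array([-9.74944275e-04,  9.86594615e-01,  1.63187306e-01, -1.34309075e-04]), 'wrist_force': array([-0.03884532,  0.91360421, -0.13960961]), 'torque': array([-0.01815446,  0.06707768,  0.04859717]), 'finger_gap': 0.9980523301537105}
scene 409.2692667026412 409.2692667026412 276.4828922918401 207.50807961318853 [[ 0.05510897  0.9983947   0.01307737  0.00596609]
 [-0.74606086  0.03246919  0.66508567  0.35910782]
 [ 0.6635934  -0.0464087   0.74665255 -1.3953128 ]
 [ 0.          0.          0.          1.        ]] ['img', 'fx', 'fy', 'cx', 'cy', 'camera_from_world']
top 415.2420823208043 415.2420823208043 274.463758294342 205.34755158377644 [[-0.00835751 -0.99980184 -0.01806732 -0.00874743]
 [ 0.98799674 -0.01104319  0.15407949 -0.52568679]
 [-0.15424847 -0.01656273  0.98789326 -1.03382973]
 [ 0.          0.          0.          1.        ]] ['img', 'fx', 'fy', 'cx', 'cy', 'camera_from_world']
```

View pics/scene0.png

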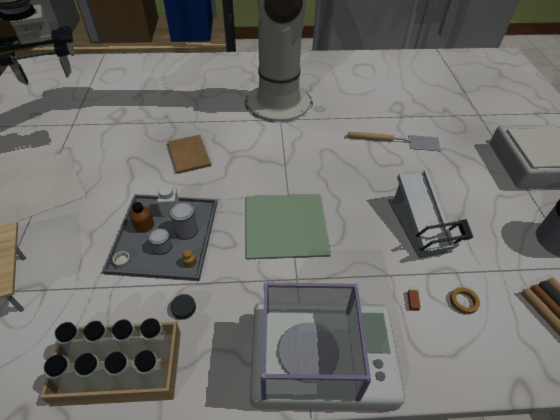

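View pics/top0.png

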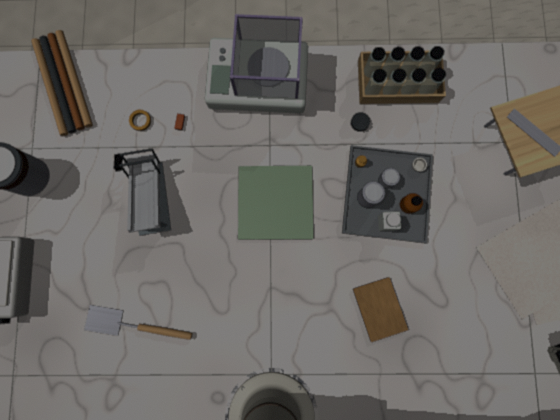

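```bash
cat > h.py <<'E'
import numpy as np,cv2
from plant import *
def cam(n): return get_image(n)
def proj(d,P):
    P=np.atleast_2d(P);T=np.array(d["camera_from_world"]);c=P@T[:3,:3].T+T[:3,3]
    return np.c_[d["cx"]+d["fx"]*c[:,0]/-c[:,2], d["cy"]+d["fy"]*-c[:,1]/-c[:,2]]
def back(d,uv,z):
    T=np.array(d["camera_from_world"]);R=T[:3,:3];o=-R.T@T[:3,3]
    uv=np.atleast_2d(uv);r=np.c_[(uv[:,0]-d["cx"])/d["fx"],-(uv[:,1]-d["cy"])/d["fy"],-np.ones(len(uv))]@R
    return o+r*((z-o[2])/r[:,2])[:,None]
def crop(d,x0,y0,x1,y1,k,name):
    im=cv2.resize(d["img"][y0:y1,x0:x1],None,fx=k,fy=k,interpolation=cv2.INTER_CUBIC)
    im=np.clip(im*1.6,0,255).astype(np.uint8)
    st=10
    for x in range((x0+st-1)//st*st,x1,st):
        cv2.line(im,((x-x0)*k,0),((x-x0)*k,6),(0,255,255),1)
        if x%20==0: cv2.putText(im,str(x),((x-x0)*k,18),0,.4,(0,255,255))
    for y in range((y0+st-1)//st*st,y1,st):
        cv2.line(im,(0,(y-y0)*k),(6,(y-y0)*k),(0,255,255),1)
        if y%20==0: cv2.putText(im,str(y),(8,(y-y0)*k+4),0,.4,(0,255,255))
    cv2.imwrite(name,im)
E
python3 - <<'E'
from h import *
d=cam("top")
crop(d,335,140,440,250,5,"pics/t_tray.png")
crop(d,105,140,180,240,6,"pics/t_shelf.png")
crop(d,225,155,325,250,5,"pics/t_tile.png")
e=cam("scene")
crop(e,100,180,225,285,6,"pics/s_tray.png")
crop(e,380,160,480,260,6,"pics/s_shelf.png")
E
```

```text
(no output)
```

View pics/t_tray.png

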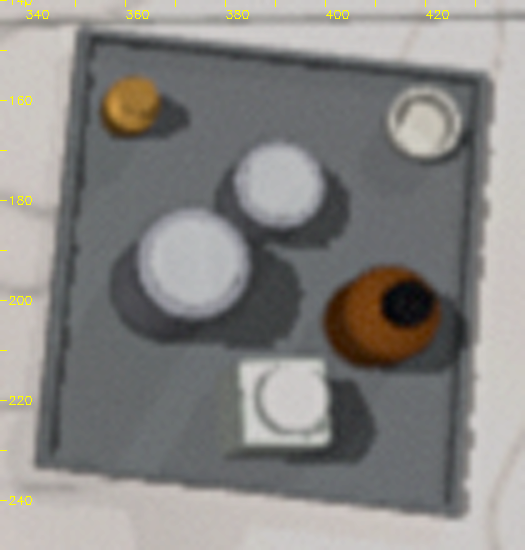

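View pics/t_shelf.png

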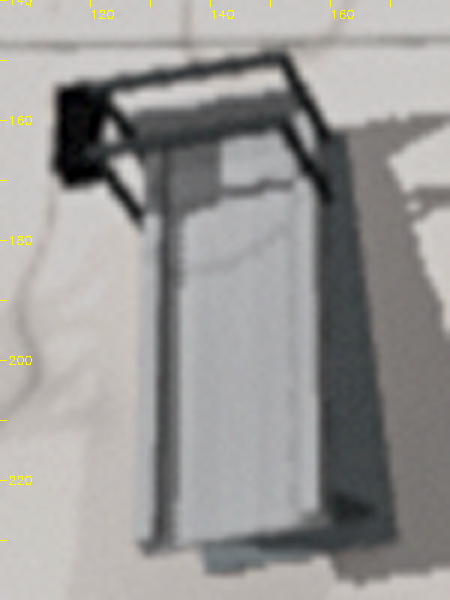

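View pics/s_tray.png

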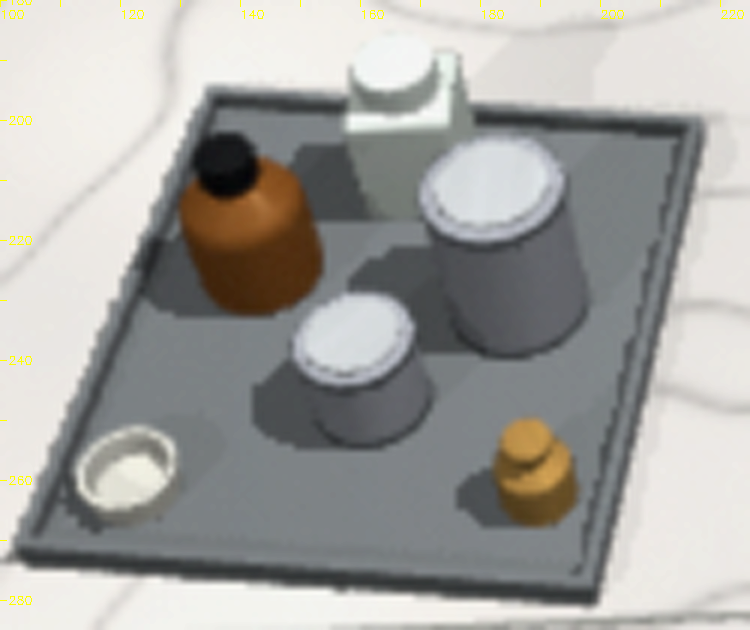

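View pics/s_shelf.png

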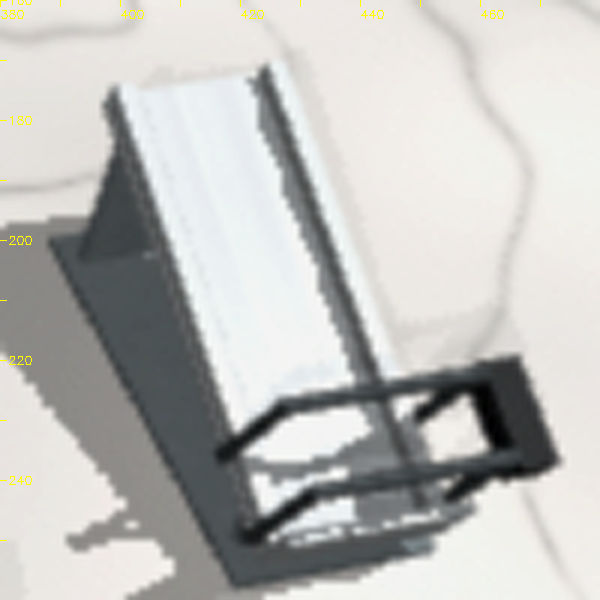

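View pics/t_tile.png

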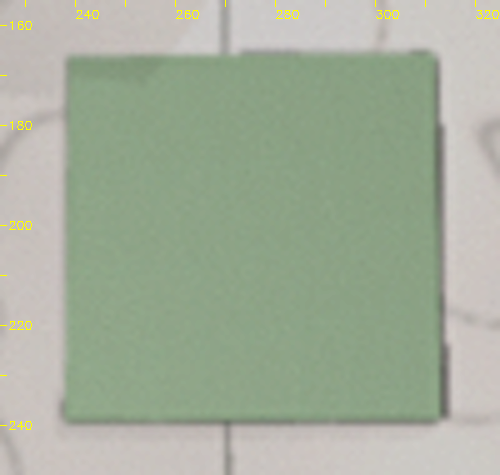

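```bash
cat >> h.py <<'E'
def tri(d,uv,e,uv2):
    A=[];b=[]
    from scipy.optimize import least_squares
    f=lambda P:np.r_[proj(d,P)[0]-uv,proj(e,P)[0]-uv2]
    r=least_squares(f,[.55,0,.05]);return r.x,r.fun
E
python3 - <<'E'
from h import *
np.set_printoptions(precision=4,suppress=True)
d=cam("top");e=cam("scene")
C=back(d,[(348,145.5),(430.5,154.5),(339.5,233),(427,243)],.014)
print("tray",C,C.mean(0),[np.linalg.norm(C[a]-C[b]) for a,b in((0,1),(2,3),(0,2),(1,3))])
C2=back(e,[(134.5,195.5),(215,200),(101.5,272.5),(198,279)],.014);print("trayS",C2,C2.mean(0))
ctr=C.mean(0); ax=(C[0]+C[1]-C[2]-C[3]);yaw=np.arctan2(ax[1],ax[0]);print("yaw",yaw)
R=np.array([[np.cos(yaw),-np.sin(yaw)],[np.sin(yaw),np.cos(yaw)]])
for n,uv,uv2,z in [("tall",(371,192.5),(182,211),.081),("squat",(388,176.5),(158.8,236.3),.049),("bottle",(413.5,200.5),(137.5,207),.081),("sq",(391,219.5),(165.5,190.5),.081)]:
    p=back(d,uv,z)[0];q=back(e,uv2,z)[0];print(n,p,q,tri(d,uv,e,uv2)[0],"tray",R.T@(p-ctr)[:2])
C=back(d,[(238.5,166.5),(310,166),(238,239),(311,239)],.008);print("tile",C,C.mean(0))
# shelf lane corners
print("shelf hi L", tri(d,(127.5,231),e,(427,171))) # +y outer? 
print("shelf hi R", tri(d,(158.5,226),e,(397,174.5)))
E
```

```text
tray [[ 0.6913 -0.2137  0.014 ]
 [ 0.6633 -0.4337  0.014 ]
 [ 0.4546 -0.1831  0.014 ]
 [ 0.4263 -0.409   0.014 ]] [ 0.5589 -0.3099  0.014 ] [np.float64(0.22173402464097478), np.float64(0.2276655050938283), np.float64(0.23873628727197319), np.float64(0.23823906378460366)]
trayS [[ 0.4338 -0.4048  0.014 ]
 [ 0.4591 -0.1927  0.014 ]
 [ 0.6705 -0.437   0.014 ]
 [ 0.6977 -0.2198  0.014 ]] [ 0.5653 -0.3136  0.014 ]
yaw -0.11615893925757147
tall [ 0.549  -0.2553  0.081 ] [ 0.5532 -0.2586  0.081 ] [ 0.5498 -0.258   0.0769] tray [-0.0161  0.0531]
squat [ 0.5964 -0.3079  0.049 ] [ 0.6006 -0.3121  0.049 ] [ 0.5976 -0.3115  0.0446] tray [0.037  0.0063]
bottle [ 0.5276 -0.3593  0.081 ] [ 0.5361 -0.3639  0.081 ] [ 0.5292 -0.3646  0.0728] tray [-0.0253 -0.0527]
sq [ 0.4808 -0.3014  0.081 ] [ 0.4846 -0.3051  0.081 ] [ 0.4814 -0.3043  0.0773] tray [-0.0785 -0.0006]
tile [[ 0.6384  0.0833  0.008 ]
 [ 0.6372 -0.1103  0.008 ]
 [ 0.4419  0.0836  0.008 ]
 [ 0.44   -0.1087  0.008 ]] [ 0.5394 -0.013   0.008 ]
shelf hi L (array([0.458 , 0.3472, 0.0954]), array([-0.7599, -0.1888, -0.7911,  0.1126]))
shelf hi R (array([0.4689, 0.269 , 0.0971]), array([ 0.0119,  0.0025,  0.0122, -0.0014]))
```

```bash
cat >> h.py <<'E'
def shelfpts(o,yaw,h):
    # returns function (s along slope from middle, y, n off slope)->world
    t=np.radians(20);ex=np.array([np.cos(yaw),np.sin(yaw),0]);ey=np.array([-ex[1],ex[0],0]);ez=np.array([0,0,1.])
    a=np.cos(t)*ex-np.sin(t)*ez;n=np.sin(t)*ex+np.cos(t)*ez
    b=np.array([o[0],o[1],h])
    return lambda s,y,k:b+s*a+y*ey+k*n
E
cat > ov.py <<'E'
from h import *
import sys
o=(float(sys.argv[1]),float(sys.argv[2]));yaw=float(sys.argv[3]);h=float(sys.argv[4]);tag=sys.argv[5]
f=shelfpts(o,yaw,h)
L=[]
for y in(-.039,-.03,.03,.039): L.append([f(-.1,y,.01),f(.1,y,.01)])
for y in(-.03,.03): L.append([f(-.1,y,0),f(.1,y,0)])
L.append([f(-.1,-.03,0),f(-.1,.03,0)]);L.append([f(.1,-.039,.026),f(.1,.039,.026)])
for s in(.06,.094): L.append([f(s,-.039,.0585),f(s,.039,.0585)])
for n,x0,y0,x1,y1 in(("top",105,140,180,240),("scene",380,160,480,260)):
    d=cam(n);k=6
    im=cv2.resize(d["img"][y0:y1,x0:x1],None,fx=k,fy=k,interpolation=cv2.INTER_CUBIC)
    for a,b in L:
        p=(proj(d,np.array([a,b]))+.5-[x0,y0])*k
        cv2.line(im,tuple(int(v) for v in p[0]),tuple(int(v) for v in p[1]),(0,0,255),1)
    cv2.imwrite(f"pics/ov_{n}_{tag}.png",im)
a=cv2.imread(f"pics/ov_top_{tag}.png");b=cv2.imread(f"pics/ov_scene_{tag}.png")
H=max(a.shape[0],b.shape[0]);c=np.zeros((H,a.shape[1]+b.shape[1],3),np.uint8);c[:a.shape[0],:a.shape[1]]=a;c[:b.shape[0],a.shape[1]:]=b
c=cv2.resize(c,(800,int(H*800/c.shape[1])));cv2.imwrite(f"pics/ov_{tag}.png",c)
E
python3 ov.py .553 .3206 .139 .0614 a
```

```text
(no output)
```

View pics/ov_a.png

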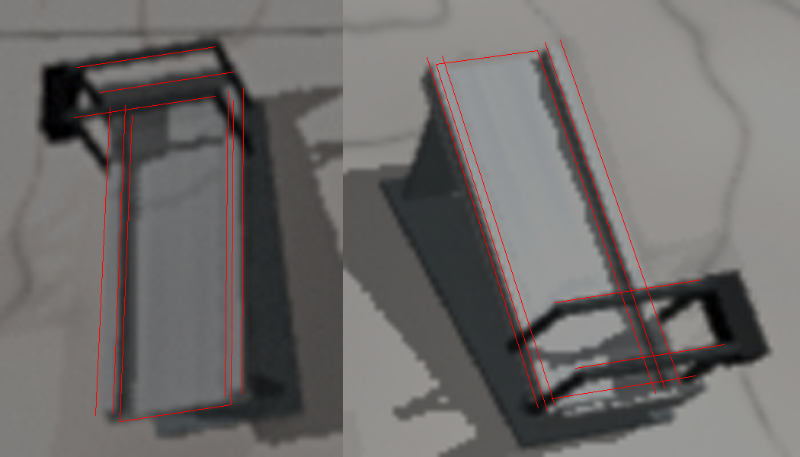

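```bash
cat > mv.py <<'E'
# usage: mv.py x y z tooly_yaw_deg|k  -> needed shift in tool units (in current tool frame), turn units, then after-turn
from h import *
import sys
from scipy.spatial.transform import Rotation as Ro
s=read_state();p=s["ee_pos"];q=s["ee_rot"];R=Ro.from_quat([q[1],q[2],q[3],q[0]]).as_matrix()
ty=np.degrees(np.arctan2(R[1,1],R[0,1]))
print("t %.2f pos %s tooly %.2f tilt %s F %s gap %.3f"%(s["clock"],p.round(4),ty,R[:2,2].round(4),s["wrist_force"].round(1),s["finger_gap"]),"q",s["joint_positions"].round(2))
if len(sys.argv)>1:
    t=np.array([float(v) if v!='k' else np.nan for v in sys.argv[1:4]]);t=np.where(np.isnan(t),p,t)
    print("shift units",(R.T@(t-p)/.03).round(2))
    if len(sys.argv)>4:
        dy=(float(sys.argv[4])-ty+180)%360-180
        print("turn units",round(-dy/5,2)); R2=Ro.from_euler('z',np.radians(dy)).as_matrix()@R
        print("shift after turn",(R2.T@(t-p)/.03).round(2))
E
python3 mv.py .483 -.303 .15 -6.9
```

```text
t 0.40 pos [ 0.2092 -0.6153  0.2266] tooly -71.22 tilt [-0.0001  0.0002] F [ 0.8 -0.1  0.3] gap 0.999 q [ 1.51  0.5  -0.43  1.55  0.22  1.14 -0.21]
shift units [11.99 -6.92  2.55]
turn units -12.86
shift after turn [11.43  7.81  2.55]
```

Call:
arm_command:
  steps:
    - [1, -0.58, 0, 0, 91.8]
    - [1, -0.58, 0, 0, 91.8]
    - [1, -0.58, 0, 0, 91.8]
    - [1, -0.58, 0, 0, 91.8]
    - [1, -0.58, 0, 0, 91.8]
    - [1, -0.58, 0, 0, 91.8]
    - [1, -0.58, 0, 0, 91.8]
    - [1, -0.58, 0, 0, 91.8]
    - [1, -0.58, 0, 0, 91.8]
    - [1, -0.58, 0, 0, 91.8]
  force: 20

```text
clock: 1.23
ee_pos: [0.4382, -0.3527, 0.227]
ee_rot: [0.0, 0.987, 0.163, 0.0]
wrist_force: [0.8, -1.0, -0.2]
finger_gap: 0.998
```

Call:
arm_command:
  steps:
    - [0, 0, 0, -1, 91.8]
    - [0, 0, 0, -1, 91.8]
    - [0, 0, 0, -1, 91.8]
    - [0, 0, 0, -1, 91.8]
    - [0, 0, 0, -1, 91.8]
    - [0, 0, 0, -1, 91.8]
    - [0, 0, 0, -1, 91.8]
    - [0, 0, 0, -1, 91.8]
    - [0, 0, 0, -1, 91.8]
    - [0, 0, 0, -1, 91.8]

```text
clock: 2.07
ee_pos: [0.4373, -0.3541, 0.2269]
ee_rot: [0.0, 0.824, 0.567, -0.0]
wrist_force: [0.2, 1.0, -0.4]
finger_gap: 1.002
```

```bash
python3 mv.py .483 -.303 .15 -6.9
```

```text
t 2.07 pos [ 0.4373 -0.3541  0.2269] tooly -20.97 tilt [ 0.0001 -0.0003] F [ 0.2  1.  -0.4] gap 1.002 q [ 1.21  0.4  -0.73  1.77  0.3   1.09  0.01]
shift units [2.14 0.81 2.56]
turn units -2.81
shift after turn [1.87 1.31 2.56]
```

Call:
arm_command:
  steps:
    - [0, 0, 0, -0.94, 91.8]
    - [0, 0, 0, -0.94, 91.8]
    - [0, 0, 0, -0.93, 91.8]
    - [0.62, 0.44, 0, 0, 91.8]
    - [0.62, 0.44, 0, 0, 91.8]
    - [0.63, 0.43, 0, 0, 91.8]
    - [0, 0, 0.85, 0, 91.8]
    - [0, 0, 0.85, 0, 91.8]
    - [0, 0, 0.85, 0, 91.8]
    - [0, 0, 0, 0, 91.8]

```text
clock: 2.9
ee_pos: [0.48, -0.3019, 0.1457]
ee_rot: [-0.004, 0.75, 0.662, -0.001]
wrist_force: [-0.9, 0.2, 0.2]
finger_gap: 0.997
```

```bash
python3 mv.py .483 -.303 .03 -6.9
python3 - <<'E'
from h import *
e=cam("scene");crop(e,90,150,240,285,5,"pics/s1.png")
s=read_state();print(proj(e,s["ee_pos"]))
d=cam("top");crop(d,330,140,450,260,5,"pics/t1.png");print(proj(d,s["ee_pos"]))
E
```

```text
t 2.90 pos [ 0.48   -0.3019  0.1457] tooly -7.15 tilt [-0.0067  0.0041] F [-0.9  0.2  0.2] gap 0.997 q [ 1.08  0.53 -0.74  1.82  0.42  0.97  0.04]
shift units [-0.04  0.13  3.86]
turn units -0.05
shift after turn [-0.04  0.13  3.86]
[[161.42208612 169.35876433]]
[[398.95868053 215.74707265]]
```

View pics/s1.png

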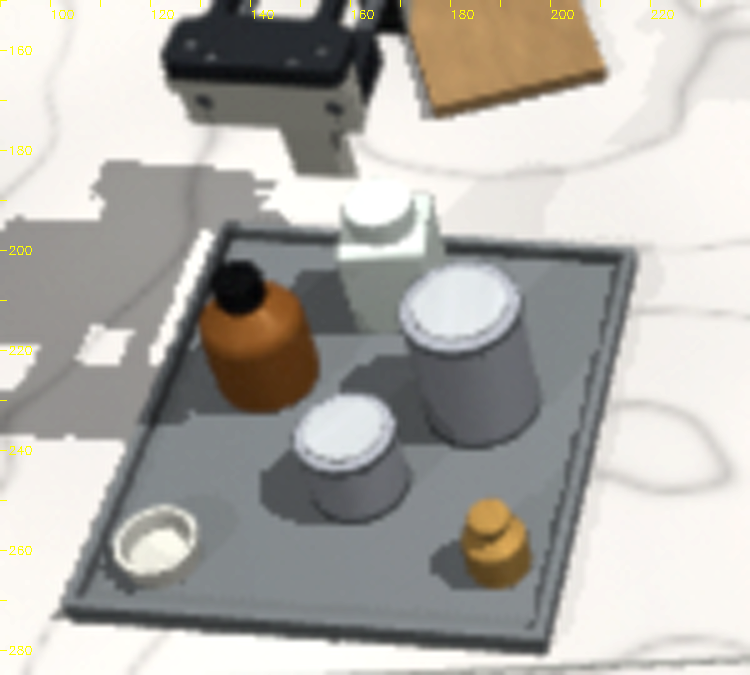

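View pics/t1.png

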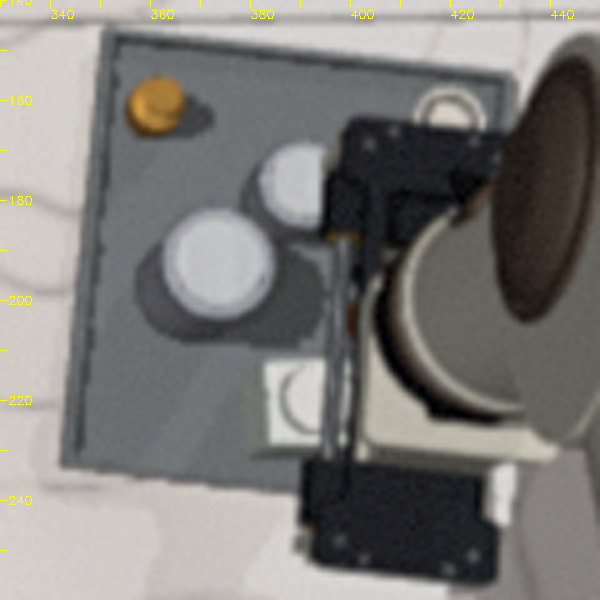

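Run:
```python
from h import *
from scipy.spatial.transform import Rotation as Ro
e=cam("scene");s=read_state();p=s["ee_pos"];q=s["ee_rot"];R=Ro.from_quat([q[1],q[2],q[3],q[0]]).as_matrix()
for y in(.046,.065):
  for x in(-.0095,.0095): print(x,y,proj(e,p+R@[x,y,0])[0])
print(p)
```

```text
-0.0095 0.046 [151.05832201 182.89289699]
0.0095 0.046 [159.42831286 183.39050718]
-0.0095 0.065 [148.70581587 188.943797  ]
0.0095 0.065 [157.19100673 189.45303287]
[ 0.48394029 -0.30342017  0.15121809]
```

Call:
arm_command:
  steps:
    - [0, 0, 0.8, 0, 91.8]
    - [0, 0, 0.8, 0, 91.8]
    - [0, 0, 0.8, 0, 91.8]
    - [0, 0, 0.8, 0, 91.8]
    - [0, 0, 0.8, 0, 91.8]
    - [0, 0, 0, 0, 91.8]
    - [0, 0, 0, 0, 91.8]

```text
clock: 3.63
ee_pos: [0.4837, -0.3036, 0.0311]
ee_rot: [0.0, 0.75, 0.661, 0.0]
wrist_force: [1.0, 1.3, 0.2]
finger_gap: 0.995
```

```bash
python3 mv.py .483 -.303 .03 -6.9
python3 - <<'E'
from h import *
e=cam("scene");crop(e,110,150,220,260,6,"pics/s2.png")
d=cam("top");crop(d,340,160,450,260,6,"pics/t2.png")
E
```

```text
t 3.63 pos [ 0.4837 -0.3036  0.0311] tooly -7.18 tilt [0.0002 0.0001] F [1.  1.3 0.2] gap 0.995 q [ 0.99  0.69 -0.63  1.87  0.57  0.77 -0.07]
shift units [ 0.02 -0.03  0.04]
turn units -0.06
shift after turn [ 0.02 -0.03  0.04]
```

View pics/s2.png

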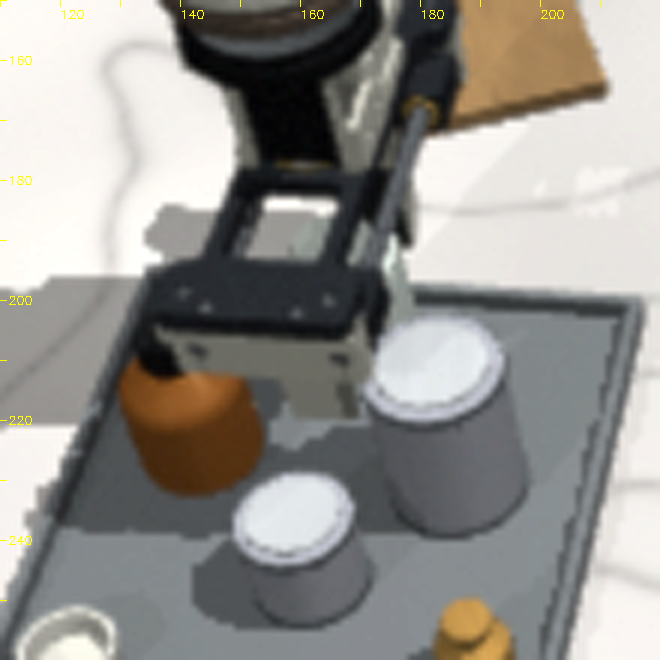

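View pics/t2.png

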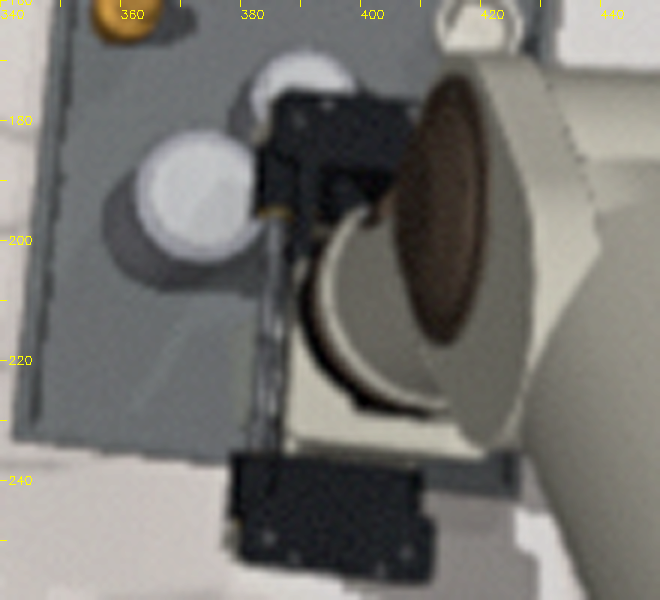

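Call:
arm_command:
  steps:
    - [0, 0, 0, 0, 70]
    - [0, 0, 0, 0, 60]
    - [0, 0, 0, 0, 50]
    - [0, 0, 0, 0, 40]
    - [0, 0, 0, 0, 38]
    - [0, 0, 0, 0, 38]
    - [0, 0, 0, 0, 38]
    - [0, 0, 0, 0, 38]
    - [0, 0, 0, 0, 38]
  force: 20

```text
clock: 4.48
ee_pos: [0.483, -0.3032, 0.0302]
ee_rot: [-0.0, 0.75, 0.661, -0.0]
wrist_force: [-1.1, -0.4, 1.2]
finger_gap: 0.502
```

```bash
python3 mv.py .541 -.015 k
python3 - <<'E'
from h import *
e=cam("scene");crop(e,110,150,220,260,6,"pics/s3.png")
E
```

```text
t 4.48 pos [ 0.483  -0.3032  0.0302] tooly -7.17 tilt [-0.0005  0.0002] F [-1.1 -0.4  1.2] gap 0.502 q [ 0.99  0.69 -0.63  1.87  0.57  0.77 -0.07]
shift units [9.77 0.72 0.  ]
```

View pics/s3.png

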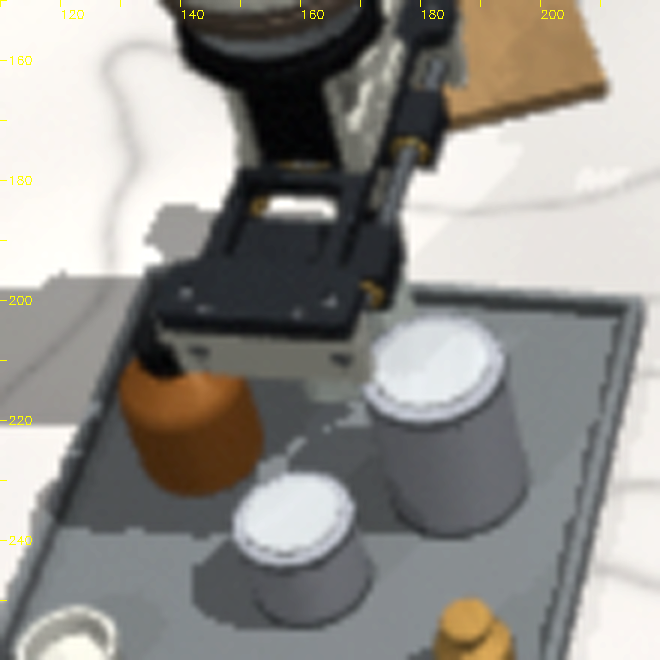

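Call:
arm_command:
  steps:
    - [0, 0, -0.5, 0, 38]
    - [0, 0, -0.9, 0, 38]
    - [0, 0, -0.9, 0, 38]
    - [0, 0, -0.9, 0, 38]
    - [0, 0, -0.5, 0, 38]
    - [0.6, 0.05, 0, 0, 38]
    - [0.9, 0.07, 0, 0, 38]
    - [0.9, 0.07, 0, 0, 38]
    - [0.9, 0.07, 0, 0, 38]
    - [0.9, 0.07, 0, 0, 38]

```text
clock: 5.37
ee_pos: [0.5089, -0.1783, 0.1421]
ee_rot: [0.0, 0.75, 0.661, 0.0]
wrist_force: [-0.6, 0.1, -2.3]
finger_gap: 0.496
```

Call:
arm_command:
  steps:
    - [0.9, 0.07, 0, 0, 38]
    - [0.9, 0.07, 0, 0, 38]
    - [0.9, 0.07, 0, 0, 38]
    - [0.9, 0.07, 0, 0, 38]
    - [0.9, 0.07, 0, 0, 38]
    - [0.9, 0.07, 0, 0, 38]
    - [0, 0, 0, 0, 38]
    - [0, 0, 0, 0, 38]

```text
clock: 6.03
ee_pos: [0.5418, -0.0177, 0.1422]
ee_rot: [0.0, 0.748, 0.663, 0.001]
wrist_force: [-0.1, -0.4, -2.4]
finger_gap: 0.502
```

```bash
python3 mv.py .541 -.015 .0345 -7.17
python3 - <<'E'
from h import *
e=cam("scene");crop(e,200,110,350,260,5,"pics/s4.png")
d=cam("top");crop(d,220,150,350,260,5,"pics/t4.png")
E
```

```text
t 6.03 pos [ 0.5418 -0.0177  0.1422] tooly -6.89 tilt [0.0009 0.0007] F [-0.1 -0.4 -2.4] gap 0.502 q [ 0.61  0.5  -0.79  1.89  0.44  0.93 -0.51]
shift units [ 0.08 -0.04  3.59]
turn units 0.06
shift after turn [ 0.08 -0.04  3.59]
```

View pics/s4.png

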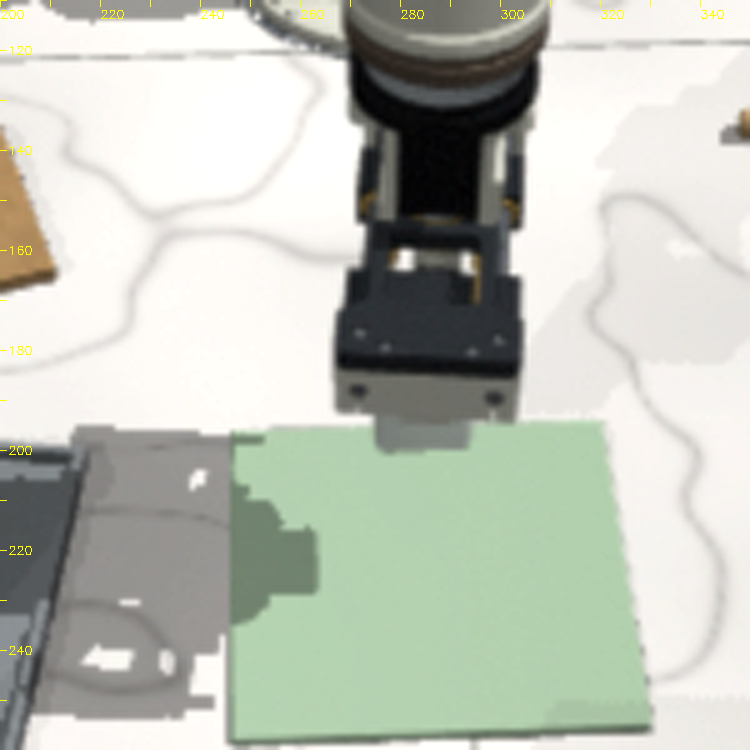

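Call:
arm_command:
  steps:
    - [0, 0, 0.9, 0, 38]
    - [0, 0, 0.9, 0, 38]
    - [0, 0, 0.9, 0, 38]
    - [0, 0, 0.6, 0, 38]
    - [0, 0, 0.15, 0, 38]
    - [0, 0, 0.08, 0, 38]
    - [0, 0, 0, 0, 38]

```text
clock: 6.72
ee_pos: [0.5418, -0.0212, 0.0357]
ee_rot: [0.0, 0.75, 0.661, 0.0]
wrist_force: [1.1, 1.0, -2.2]
finger_gap: 0.501
```

```bash
python3 mv.py k k .0335
```

```text
t 6.72 pos [ 0.5418 -0.0212  0.0357] tooly -7.25 tilt [ 0.0002 -0.0001] F [ 1.1  1.  -2.2] gap 0.501 q [ 0.52  0.65 -0.67  1.94  0.59  0.75 -0.63]
shift units [ 0.   -0.    0.07]
```

Call:
arm_command:
  steps:
    - [0.2, 0, 0, 0, 38]
    - [0, 0, 0.05, 0, 38]
    - [0, 0, 0.03, 0, 38]
    - [0, 0, 0, 0, 38]

```text
clock: 7.05
ee_pos: [0.5428, -0.0143, 0.0336]
ee_rot: [0.0, 0.75, 0.662, 0.0]
wrist_force: [-0.1, 0.9, -2.4]
finger_gap: 0.498
```

Call:
arm_command:
  steps:
    - [0, 0, 0, 0, 50]
    - [0, 0, 0, 0, 60]
    - [0, 0, 0, 0, 75]
    - [0, 0, 0, 0, 75]
    - [0, 0, -0.4, 0, 75]
    - [0, 0, -0.9, 0, 75]
    - [0, 0, -0.9, 0, 75]
    - [0, 0, -0.9, 0, 75]
    - [0, 0, -0.9, 0, 75]

```text
clock: 7.8
ee_pos: [0.5421, -0.014, 0.155]
ee_rot: [-0.0, 0.75, 0.662, 0.0]
wrist_force: [0.4, -0.5, 0.5]
finger_gap: 0.813
```

```bash
python3 mv.py .551 -.257 .03 -6.9
```

```text
t 7.80 pos [ 0.5421 -0.014   0.155 ] tooly -7.13 tilt [0.0002 0.0002] F [ 0.4 -0.5  0.5] gap 0.813 q [ 0.61  0.48 -0.8   1.88  0.42  0.96 -0.51]
shift units [-8.    1.3   4.16]
turn units -0.05
shift after turn [-8.01  1.27  4.16]
```

Call:
arm_command:
  steps:
    - [-0.9, 0.15, 0, 0, 91.8]
    - [-0.9, 0.15, 0, 0, 91.8]
    - [-0.9, 0.15, 0, 0, 91.8]
    - [-0.9, 0.15, 0, 0, 91.8]
    - [-0.9, 0.15, 0, 0, 91.8]
    - [-0.9, 0.15, 0, 0, 91.8]
    - [-0.9, 0.15, 0, 0, 91.8]
    - [-0.9, 0.15, 0, 0, 91.8]
    - [-0.8, 0.1, 0, 0, 91.8]
    - [0, 0, 0, 0, 91.8]

```text
clock: 8.63
ee_pos: [0.55, -0.2649, 0.1534]
ee_rot: [0.001, 0.753, 0.658, -0.001]
wrist_force: [0.6, -0.1, 0.5]
finger_gap: 0.998
```

```bash
python3 - <<'E'
from h import *
e=cam("scene");cv2.imwrite("pics/s5.png",np.clip(e["img"][100:300,80:350].repeat(2,0).repeat(2,1)*1.5,0,255).astype(np.uint8))
e=cam("top");cv2.imwrite("pics/t5.png",np.clip(e["img"][120:280,220:450].repeat(3,0).repeat(3,1)*1.5,0,255).astype(np.uint8))
E
python3 mv.py .551 -.257 .03 -6.9
```

```text
t 8.73 pos [ 0.5507 -0.2586  0.1535] tooly -7.32 tilt [0.0003 0.0002] F [-0.1  0.6  0.6] gap 0.998 q [ 0.93  0.58 -0.74  1.72  0.45  1.02 -0.09]
shift units [0.05 0.   4.12]
turn units -0.08
shift after turn [0.05 0.   4.12]
```

View pics/s5.png

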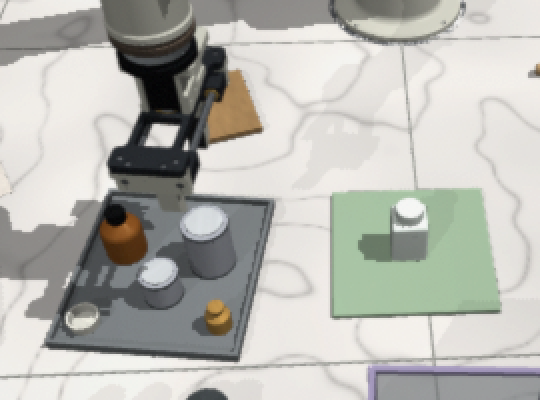

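View pics/t5.png

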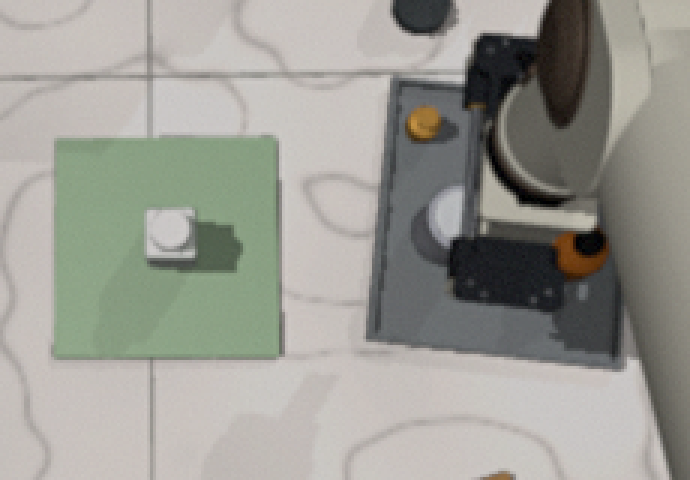

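Run:
```python
from h import *
d=cam("top");e=cam("scene")
print(back(d,(276.7,196),.084),back(e,(284.7,204.2),.084))
```

```text
[[ 0.54230869 -0.02037083  0.084     ]] [[ 0.54494269 -0.01764585  0.084     ]]
```

Call:
arm_command:
  steps:
    - [-0.05, 0, 0.8, 0, 91.8]
    - [0, 0, 0.8, 0, 91.8]
    - [0, 0, 0.8, 0, 91.8]
    - [0, 0, 0.8, 0, 91.8]
    - [0, 0, 0.8, 0, 91.8]
    - [0, 0, 0.1, 0, 91.8]
    - [0, 0, 0, 0, 91.8]

```text
clock: 9.42
ee_pos: [0.55, -0.2566, 0.0289]
ee_rot: [-0.002, 0.749, 0.662, -0.0]
wrist_force: [-0.2, 0.4, 0.4]
finger_gap: 1.0
```

Call:
arm_command:
  steps:
    - [0, 0, 0, 0, 80]
    - [0, 0, 0, 0, 70]
    - [0, 0, 0, 0, 62]
    - [0, 0, 0, 0, 58]
    - [0, 0, 0, 0, 54]
    - [0, 0, 0, 0, 50]
    - [0, 0, 0, 0, 50]
    - [0, 0, 0, 0, 50]
  force: 20

```text
clock: 10.08
ee_pos: [0.551, -0.2592, 0.0305]
ee_rot: [0.0, 0.75, 0.661, -0.0]
wrist_force: [-1.4, 0.4, 4.4]
finger_gap: 0.609
```

```bash
python3 mv.py .541 -.08 k
python3 - <<'E'
from h import *
e=cam("scene");cv2.imwrite("pics/s6.png",np.clip(e["img"][140:290,90:240].repeat(4,0).repeat(4,1)*1.5,0,255).astype(np.uint8))
E
```

```text
t 10.08 pos [ 0.551  -0.2592  0.0305] tooly -7.18 tilt [ 0.0003 -0.0006] F [-1.4  0.4  4.4] gap 0.609 q [ 0.86  0.74 -0.64  1.78  0.58  0.82 -0.18]
shift units [ 5.88 -1.08 -0.  ]
```

View pics/s6.png

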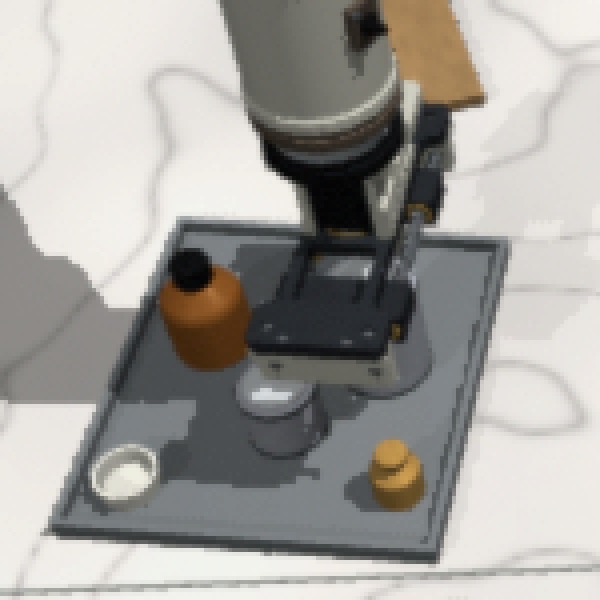

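Call:
arm_command:
  steps:
    - [0, 0, -0.5, 0, 50]
    - [0, 0, -0.9, 0, 50]
    - [0, 0, -0.9, 0, 50]
    - [0, 0, -0.9, 0, 50]
    - [0, 0, -0.5, 0, 50]
    - [0.7, -0.1, 0, 0, 50]
    - [0.9, -0.2, 0, 0, 50]
    - [0.9, -0.2, 0, 0, 50]
    - [0.9, -0.2, 0, 0, 50]
    - [0.9, -0.2, 0, 0, 50]

```text
clock: 10.97
ee_pos: [0.5392, -0.1263, 0.1408]
ee_rot: [-0.0, 0.75, 0.661, -0.0]
wrist_force: [-0.4, 0.2, -3.4]
finger_gap: 0.605
```

Call:
arm_command:
  steps:
    - [0.9, -0.2, 0, 0, 50]
    - [0.7, 0, 0, 0, 50]
    - [0, 0, 0, 0, 50]
    - [0, 0, 0, 0, 50]
    - [0, 0, 0, 0, 50]

```text
clock: 11.38
ee_pos: [0.5398, -0.0799, 0.1407]
ee_rot: [0.0, 0.75, 0.661, -0.001]
wrist_force: [-0.9, -1.8, -3.1]
finger_gap: 0.609
```

```bash
python3 mv.py .541 -.081 .0338 -7.18
```

```text
t 11.38 pos [ 0.5398 -0.0799  0.1407] tooly -7.18 tilt [-0.0007 -0.0007] F [-0.9 -1.8 -3.1] gap 0.609 q [ 0.71  0.51 -0.78  1.88  0.44  0.93 -0.4 ]
shift units [-0.03  0.05  3.56]
turn units 0.0
shift after turn [-0.03  0.05  3.56]
```

Call:
arm_command:
  steps:
    - [0, 0, 0.9, 0, 50]
    - [0, 0, 0.9, 0, 50]
    - [0, 0, 0.9, 0, 50]
    - [0, 0, 0.6, 0, 50]
    - [0, 0, 0.17, 0, 50]
    - [0, 0, 0.05, 0, 50]
    - [0, 0, 0, 0, 50]
    - [0, 0, 0, 0, 50]

```text
clock: 12.05
ee_pos: [0.5413, -0.0797, 0.0363]
ee_rot: [0.001, 0.75, 0.661, 0.001]
wrist_force: [-0.1, 0.0, -3.0]
finger_gap: 0.609
```

```bash
python3 mv.py .541 -.081 .0338 -7.18
```

```text
t 12.05 pos [ 0.5413 -0.0797  0.0363] tooly -7.22 tilt [ 0.0021 -0.0002] F [-0.1  0.  -3. ] gap 0.609 q [ 0.62  0.66 -0.67  1.93  0.58  0.75 -0.52]
shift units [-0.04 -0.01  0.08]
turn units -0.01
shift after turn [-0.04 -0.01  0.08]
```

Call:
arm_command:
  steps:
    - [0, 0, 0.04, 0, 50]
    - [0, 0, 0.04, 0, 50]
    - [0, 0, 0, 0, 50]
    - [0, 0, 0, 0, 60]
    - [0, 0, 0, 0, 70]
    - [0, 0, 0, 0, 80]
    - [0, 0, 0, 0, 80]
    - [0, 0, -0.4, 0, 80]
    - [0, 0, -0.9, 0, 80]
    - [0, 0, -0.9, 0, 80]

```text
clock: 12.88
ee_pos: [0.5392, -0.0786, 0.0995]
ee_rot: [-0.001, 0.75, 0.662, -0.001]
wrist_force: [1.2, 0.2, 0.6]
finger_gap: 0.872
```

Call:
arm_command:
  steps:
    - [0, 0, -0.9, 0, 80]
    - [0, 0, -0.9, 0, 80]
    - [-0.5, 0, 0, 0, 80]
    - [-0.9, 0.1, 0, 0, 80]
    - [-0.9, 0.1, 0, 0, 80]
    - [-0.9, 0.1, 0, 0, 80]
    - [-0.9, 0.1, 0, 0, 80]
    - [-0.9, 0.1, 0, 0, 80]
    - [0, 0, 0, 0, 80]

```text
clock: 13.63
ee_pos: [0.5353, -0.2376, 0.1535]
ee_rot: [0.001, 0.753, 0.658, -0.001]
wrist_force: [-0.1, -0.8, -0.0]
finger_gap: 0.873
```

```bash
python3 mv.py .531 -.3645 .019 -6.9;python3 - <<'E'
from h import *
e=cam("scene");cv2.imwrite("pics/s7.png",np.clip(e["img"][100:300,80:350].repeat(2,0).repeat(2,1)*1.5,0,255).astype(np.uint8))
E
```

```text
t 13.63 pos [ 0.5353 -0.2376  0.1535] tooly -7.65 tilt [-0.0001 -0.0038] F [-0.1 -0.8 -0. ] gap 0.873 q [ 0.93  0.55 -0.75  1.78  0.44  0.99 -0.12]
shift units [-4.19  0.42  4.5 ]
turn units -0.15
shift after turn [-4.2   0.36  4.5 ]
```

View pics/s7.png

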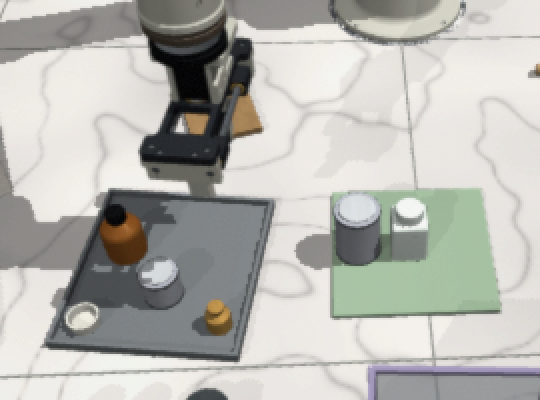

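Call:
arm_command:
  steps:
    - [-0.8, 0.08, 0, 0, 91.8]
    - [-0.8, 0.08, 0, 0, 91.8]
    - [-0.8, 0.08, 0, 0, 91.8]
    - [-0.8, 0.06, 0, 0, 91.8]
    - [-0.8, 0.05, 0, 0, 91.8]
    - [0, 0, 0, 0, 91.8]
    - [0, 0, 0, 0, 91.8]

```text
clock: 14.27
ee_pos: [0.5315, -0.3509, 0.1533]
ee_rot: [-0.0, 0.751, 0.661, 0.0]
wrist_force: [0.1, 0.9, 1.0]
finger_gap: 1.003
```

```bash
python3 mv.py .531 -.3645 .019 -7.18;python3 - <<'E'
from h import *
e=cam("scene");crop(e,90,150,210,280,6,"pics/s8.png")
print(proj(e,[.531,-.3645,.081]))
E
```

```text
t 14.27 pos [ 0.5315 -0.3509  0.1533] tooly -7.29 tilt [0.0002 0.0004] F [0.1 0.9 1. ] gap 1.003 q [ 1.05  0.63 -0.72  1.64  0.46  1.05  0.06]
shift units [-0.46  0.04  4.48]
turn units -0.02
shift after turn [-0.46  0.04  4.48]
[[137.61122608 205.39447615]]
```

View pics/s8.png

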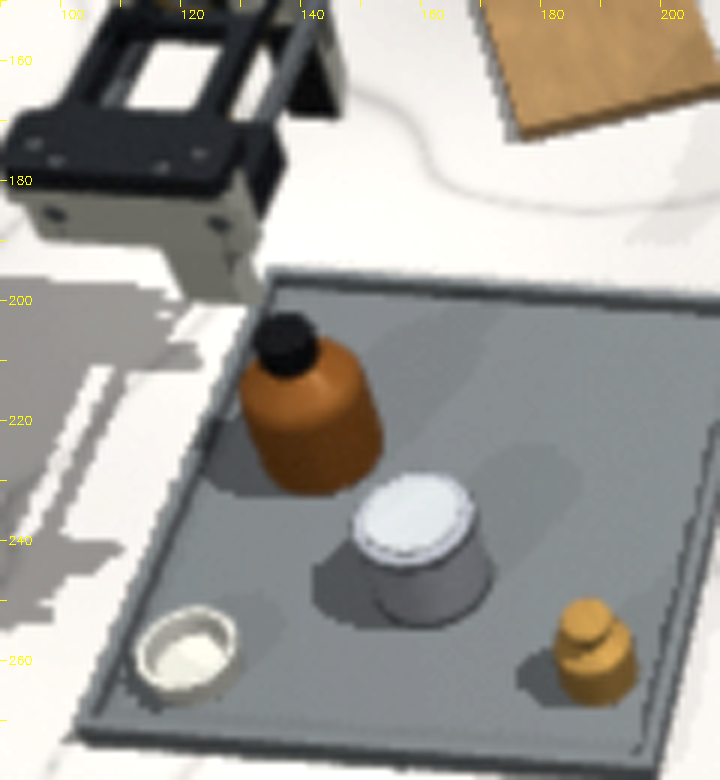

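Call:
arm_command:
  steps:
    - [-0.46, 0.04, 0, 0, 91.8]
    - [0, 0, 0.9, 0, 91.8]
    - [0, 0, 0.9, 0, 91.8]
    - [0, 0, 0.9, 0, 91.8]
    - [0, 0, 0.9, 0, 91.8]
    - [0, 0, 0.5, 0, 91.8]
    - [0, 0, 0.3, 0, 91.8]
    - [0, 0, 0, 0, 91.8]
    - [0, 0, 0, 0, 91.8]

```text
clock: 15.07
ee_pos: [0.5321, -0.3639, 0.0216]
ee_rot: [0.0, 0.75, 0.662, 0.0]
wrist_force: [0.8, -0.5, 0.6]
finger_gap: 1.002
```

```bash
python3 mv.py .531 -.3645 .019 -7.18
```

```text
t 15.07 pos [ 0.5321 -0.3639  0.0216] tooly -7.13 tilt [ 0.0008 -0.    ] F [ 0.8 -0.5  0.6] gap 1.002 q [ 0.99  0.8  -0.62  1.68  0.58  0.85 -0.  ]
shift units [-0.02 -0.03  0.09]
turn units 0.01
shift after turn [-0.02 -0.03  0.09]
```

Call:
arm_command:
  steps:
    - [0, -0.02, 0.1, 0, 80]
    - [0, 0, 0, 0, 65]
    - [0, 0, 0, 0, 55]
    - [0, 0, 0, 0, 50]
    - [0, 0, 0, 0, 45]
    - [0, 0, 0, 0, 43]
    - [0, 0, 0, 0, 43]
    - [0, 0, 0, 0, 43]
  force: 20

```text
clock: 15.73
ee_pos: [0.5305, -0.3641, 0.0181]
ee_rot: [-0.0, 0.75, 0.661, -0.0]
wrist_force: [-2.1, -0.2, 2.4]
finger_gap: 0.541
```

```bash
python3 mv.py .541 .05 k -7.18
python3 - <<'E'
from h import *
e=cam("scene");crop(e,90,150,210,280,6,"pics/s9.png")
E
```

```text
t 15.73 pos [ 0.5305 -0.3641  0.0181] tooly -7.18 tilt [-0.0004 -0.0001] F [-2.1 -0.2  2.4] gap 0.541 q [ 0.99  0.8  -0.62  1.69  0.59  0.85 -0.  ]
shift units [13.74 -1.38 -0.  ]
turn units 0.0
shift after turn [13.74 -1.38 -0.  ]
```

View pics/s9.png

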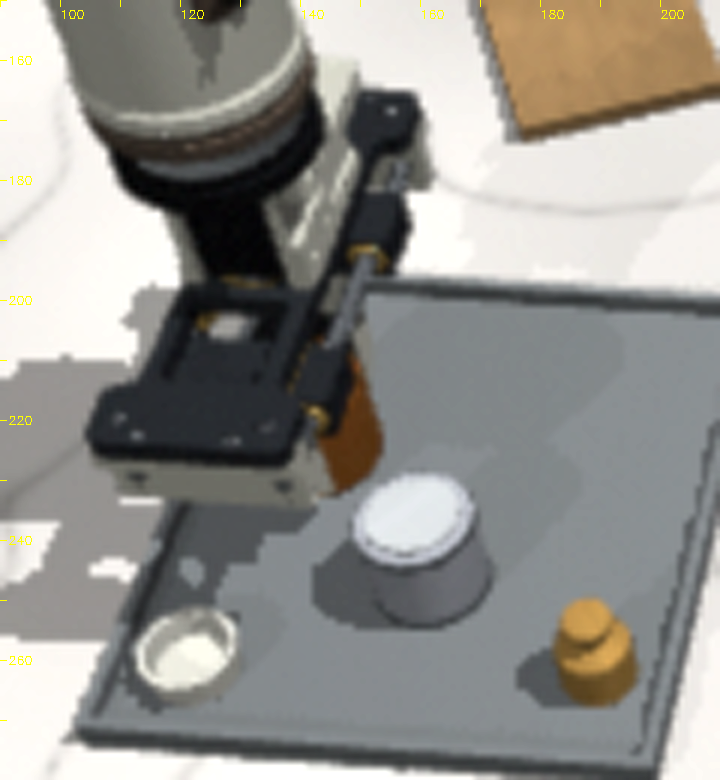

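Call:
arm_command:
  steps:
    - [0, 0, -0.5, 0, 43]
    - [0, 0, -0.9, 0, 43]
    - [0, 0, -0.9, 0, 43]
    - [0, 0, -0.9, 0, 43]
    - [0, 0, -0.9, 0, 43]
    - [0, 0, -0.4, 0, 43]
    - [0.7, -0.1, 0, 0, 43]
    - [0.9, -0.1, 0, 0, 43]
    - [0.9, -0.1, 0, 0, 43]
    - [0.9, -0.1, 0, 0, 43]

```text
clock: 16.62
ee_pos: [0.5308, -0.2601, 0.1527]
ee_rot: [-0.0, 0.75, 0.661, -0.0]
wrist_force: [0.1, 0.1, -2.9]
finger_gap: 0.538
```

Call:
arm_command:
  steps:
    - [0.9, -0.1, 0, 0, 43]
    - [0.9, -0.1, 0, 0, 43]
    - [0.9, -0.1, 0, 0, 43]
    - [0.9, -0.1, 0, 0, 43]
    - [0.9, -0.1, 0, 0, 43]
    - [0.9, -0.1, 0, 0, 43]
    - [0.9, -0.1, 0, 0, 43]
    - [0.9, -0.1, 0, 0, 43]
    - [0.9, -0.1, 0, 0, 43]
    - [0.9, -0.1, 0, 0, 43]

```text
clock: 17.45
ee_pos: [0.5348, 0.0116, 0.1527]
ee_rot: [-0.0, 0.75, 0.662, -0.0]
wrist_force: [-0.0, -0.4, -2.9]
finger_gap: 0.538
```

```bash
python3 mv.py .541 .05 .022 -7.18
```

```text
t 17.45 pos [0.5348 0.0116 0.1527] tooly -7.16 tilt [-0.0006 -0.0002] F [-0.  -0.4 -2.9] gap 0.538 q [ 0.58  0.48 -0.81  1.9   0.42  0.95 -0.56]
shift units [1.3  0.05 4.36]
turn units 0.0
shift after turn [1.3  0.05 4.36]
```

Call:
arm_command:
  steps:
    - [0.65, 0.02, 0, 0, 43]
    - [0.65, 0.02, 0, 0, 43]
    - [0, 0, 0, 0, 43]
    - [0, 0, 0.9, 0, 43]
    - [0, 0, 0.9, 0, 43]
    - [0, 0, 0.9, 0, 43]
    - [0, 0, 0.9, 0, 43]
    - [0, 0, 0.5, 0, 43]
    - [0, 0, 0.15, 0, 43]
    - [0, 0, 0, 0, 43]

```text
clock: 18.28
ee_pos: [0.5405, 0.0488, 0.0245]
ee_rot: [-0.001, 0.75, 0.662, -0.001]
wrist_force: [0.5, -0.2, -1.7]
finger_gap: 0.539
```

```bash
python3 mv.py .541 .05 .0215 -7.18
```

```text
t 18.28 pos [0.5405 0.0488 0.0245] tooly -7.16 tilt [-0.0025  0.0001] F [ 0.5 -0.2 -1.7] gap 0.539 q [ 0.39  0.68 -0.67  1.94  0.61  0.74 -0.78]
shift units [0.04 0.01 0.1 ]
turn units 0.0
shift after turn [0.04 0.01 0.1 ]
```

Call:
arm_command:
  steps:
    - [0, 0, 0.06, 0, 43]
    - [0, 0, 0.04, 0, 43]
    - [0, 0, 0, 0, 43]
    - [0, 0, 0, 0, 55]
    - [0, 0, 0, 0, 65]
    - [0, 0, 0, 0, 80]
    - [0, 0, 0, 0, 80]
    - [0, 0, -0.4, 0, 80]
    - [0, 0, -0.9, 0, 80]
    - [0, 0, -0.9, 0, 80]

```text
clock: 19.12
ee_pos: [0.5405, 0.0491, 0.0891]
ee_rot: [-0.001, 0.75, 0.662, -0.001]
wrist_force: [1.2, 0.0, 0.1]
finger_gap: 0.87
```

Call:
arm_command:
  steps:
    - [0, 0, -0.9, 0, 80]
    - [0, 0, -0.9, 0, 80]
    - [-0.9, 0, 0, 0, 80]
    - [-0.9, 0, 0, 0, 80]
    - [-0.9, 0, 0, 0, 80]
    - [-0.9, 0, 0, 0, 80]
    - [-0.9, 0, 0, 0, 80]
    - [-0.9, 0, 0, 0, 80]
    - [-0.9, 0, 0, 0, 80]
    - [-0.9, 0, 0, 0, 80]

```text
clock: 19.95
ee_pos: [0.5143, -0.1666, 0.1435]
ee_rot: [0.0, 0.75, 0.662, 0.0]
wrist_force: [0.9, 0.6, 0.3]
finger_gap: 0.872
```

```bash
python3 mv.py .598 -.313 .15 -7.18;python3 - <<'E'
from h import *
e=cam("scene");crop(e,80,110,350,300,2,"pics/s10.png")
e=cam("top");crop(e,220,130,450,280,3,"pics/t10.png")
E
```

```text
t 19.95 pos [ 0.5143 -0.1666  0.1435] tooly -7.14 tilt [ 0.0007 -0.0005] F [0.9 0.6 0.3] gap 0.872 q [ 0.88  0.49 -0.78  1.89  0.43  0.93 -0.23]
shift units [-4.5   3.37 -0.21]
turn units 0.01
shift after turn [-4.49  3.38 -0.21]
```

View pics/s10.png

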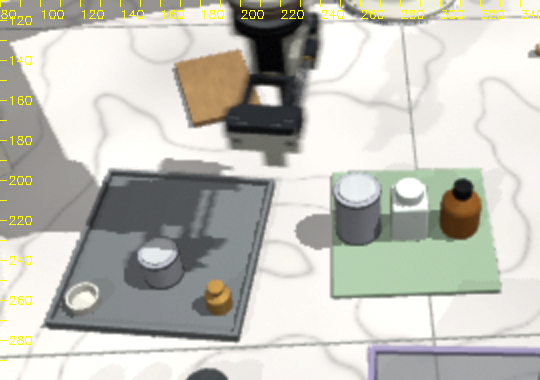

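View pics/t10.png

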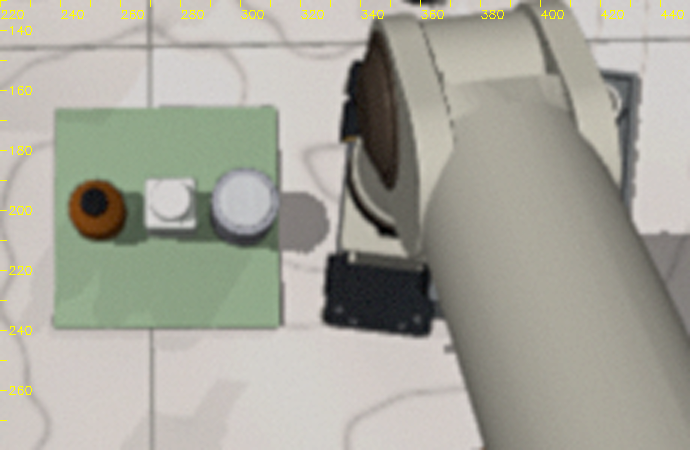

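Call:
arm_command:
  steps:
    - [-0.9, 0.68, 0, 0, 80]
    - [-0.9, 0.68, 0, 0, 80]
    - [-0.9, 0.68, 0, 0, 80]
    - [-0.9, 0.68, 0, 0, 80]
    - [-0.75, 0.6, 0, 0, 80]
    - [0, 0, 0, 0, 80]
    - [0, 0, 0, 0, 80]

```text
clock: 20.63
ee_pos: [0.5975, -0.308, 0.1426]
ee_rot: [-0.0, 0.751, 0.661, 0.001]
wrist_force: [0.3, 0.5, 0.3]
finger_gap: 0.871
```

```bash
python3 mv.py .598 -.313 .0165 -7.18;python3 - <<'E'
from h import *
e=cam("scene");crop(e,90,170,210,290,6,"pics/s11.png")
E
```

```text
t 20.63 pos [ 0.5975 -0.308   0.1426] tooly -7.29 tilt [0.0006 0.0009] F [0.3 0.5 0.3] gap 0.871 q [ 0.91  0.7  -0.71  1.55  0.49  1.08 -0.05]
shift units [-0.17  0.03  4.2 ]
turn units -0.02
shift after turn [-0.17  0.03  4.2 ]
```

View pics/s11.png

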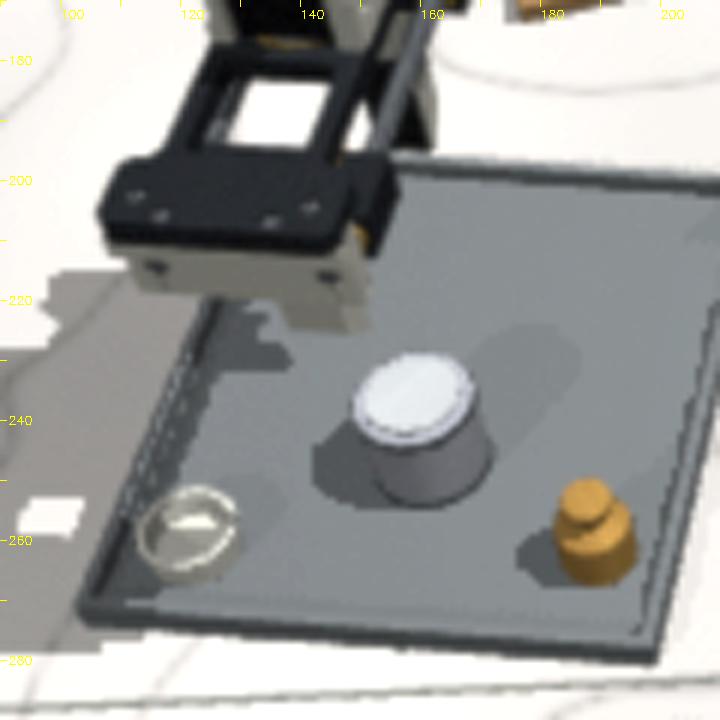

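Call:
arm_command:
  steps:
    - [-0.17, 0.02, 0, 0, 75]
    - [0, 0, 0.9, 0, 75]
    - [0, 0, 0.9, 0, 75]
    - [0, 0, 0.9, 0, 75]
    - [0, 0, 0.9, 0, 75]
    - [0, 0, 0.4, 0, 75]
    - [0, 0, 0.15, 0, 75]
    - [0, 0, 0, 0, 75]
    - [0, 0, 0, 0, 75]

```text
clock: 21.43
ee_pos: [0.5981, -0.3122, 0.0194]
ee_rot: [0.001, 0.75, 0.662, 0.001]
wrist_force: [0.3, -0.0, -0.5]
finger_gap: 0.814
```

```bash
python3 mv.py .598 -.313 .0165 -7.18
```

```text
t 21.43 pos [ 0.5981 -0.3122  0.0194] tooly -7.13 tilt [ 0.0018 -0.0005] F [ 0.3 -0.  -0.5] gap 0.814 q [ 0.86  0.84 -0.63  1.6   0.6   0.89 -0.11]
shift units [-0.03 -0.    0.1 ]
turn units 0.01
shift after turn [-0.03 -0.    0.1 ]
```

Call:
arm_command:
  steps:
    - [0, 0, 0.08, 0, 60]
    - [0, 0, 0, 0, 50]
    - [0, 0, 0, 0, 45]
    - [0, 0, 0, 0, 41]
    - [0, 0, 0, 0, 40]
    - [0, 0, 0, 0, 40]
    - [0, 0, 0, 0, 40]
  force: 15

```text
clock: 22.02
ee_pos: [0.5974, -0.3127, 0.0161]
ee_rot: [0.0, 0.75, 0.661, 0.0]
wrist_force: [-0.8, 0.3, 2.9]
finger_gap: 0.498
```

```bash
python3 mv.py .534 .317 .16 -82
```

```text
t 22.02 pos [ 0.5974 -0.3127  0.0161] tooly -7.17 tilt [ 0.0007 -0.0005] F [-0.8  0.3  2.9] gap 0.498 q [ 0.86  0.85 -0.62  1.6   0.6   0.89 -0.11]
shift units [20.56 -4.71 -4.81]
turn units 14.97
shift after turn [  0.83 -21.08  -4.81]
```

Call:
arm_command:
  steps:
    - [0, 0, -0.5, 0, 40]
    - [0, 0, -0.9, 0, 40]
    - [0, 0, -0.9, 0, 40]
    - [0, 0, -0.9, 0, 40]
    - [0, 0, -0.9, 0, 40]
    - [0, 0, -0.9, 0, 40]
    - [0.7, -0.2, 0, 0, 40]
    - [0.9, -0.2, 0, 0, 40]
    - [0.9, -0.2, 0, 0, 40]
    - [0.9, -0.2, 0, 0, 40]

```text
clock: 22.85
ee_pos: [0.5851, -0.2072, 0.1661]
ee_rot: [-0.0, 0.75, 0.661, -0.0]
wrist_force: [0.2, 0.5, -3.2]
finger_gap: 0.5
```

Call:
arm_command:
  steps:
    - [0.9, -0.2, 0, 0, 40]
    - [0.9, -0.2, 0, 0, 40]
    - [0.9, -0.2, 0, 0, 40]
    - [0.9, -0.2, 0, 0, 40]
    - [0.9, -0.2, 0, 0, 40]
    - [0.9, -0.2, 0, 0, 40]
    - [0.9, -0.2, 0, 0, 40]
    - [0.9, -0.2, 0, 0, 40]
    - [0.9, -0.2, 0, 0, 40]
    - [0.9, -0.2, 0, 0, 40]

```text
clock: 23.68
ee_pos: [0.5593, 0.0683, 0.166]
ee_rot: [0.0, 0.75, 0.662, -0.0]
wrist_force: [0.4, 0.3, -2.7]
finger_gap: 0.498
```

```bash
python3 mv.py .534 .317 .16 -82
```

```text
t 23.68 pos [0.5593 0.0683 0.166 ] tooly -7.16 tilt [-0.0004 -0.0005] F [ 0.4  0.3 -2.7] gap 0.498 q [ 0.46  0.51 -0.81  1.82  0.44  1.   -0.66]
shift units [ 8.12 -1.87  0.2 ]
turn units 14.97
shift after turn [ 0.32 -8.33  0.2 ]
```

Call:
arm_command:
  steps:
    - [0.9, -0.2, 0, 0, 40]
    - [0.9, -0.2, 0, 0, 40]
    - [0.9, -0.2, 0, 0, 40]
    - [0.9, -0.2, 0, 0, 40]
    - [0.9, -0.2, 0, 0, 40]
    - [0.9, -0.2, 0, 0, 40]
    - [0.9, -0.2, 0, 0, 40]
    - [0.9, -0.2, 0, 0, 40]
    - [0.7, -0.2, 0, 0, 40]
    - [0, 0, 0, 0, 40]

```text
clock: 24.52
ee_pos: [0.5329, 0.3159, 0.1667]
ee_rot: [-0.002, 0.747, 0.664, 0.001]
wrist_force: [-0.3, 0.1, -1.7]
finger_gap: 0.497
```

Call:
arm_command:
  steps:
    - [0, 0, 0, 1, 40]
    - [0, 0, 0, 1, 40]
    - [0, 0, 0, 1, 40]
    - [0, 0, 0, 1, 40]
    - [0, 0, 0, 1, 40]
    - [0, 0, 0, 1, 40]
    - [0, 0, 0, 1, 40]
    - [0, 0, 0, 1, 40]
    - [0, 0, 0, 1, 40]
    - [0, 0, 0, 1, 40]

```text
clock: 25.35
ee_pos: [0.5356, 0.3084, 0.1658]
ee_rot: [0.0, 0.96, 0.281, -0.0]
wrist_force: [-0.0, 0.6, -2.0]
finger_gap: 0.496
```

```bash
python3 mv.py .534 .317 .16 -82
```

```text
t 25.35 pos [0.5356 0.3084 0.1658] tooly -57.42 tilt [-0.0007 -0.0006] F [-0.   0.6 -2. ] gap 0.496 q [-0.12  0.55 -0.61  1.69  0.36  1.02 -1.85]
shift units [ 0.11 -0.27  0.19]
turn units 4.92
shift after turn [-0.01 -0.29  0.19]
```

Call:
arm_command:
  steps:
    - [0, 0, 0, 1, 40]
    - [0, 0, 0, 1, 40]
    - [0, 0, 0, 1, 40]
    - [0, 0, 0, 1, 40]
    - [0, 0, 0, 0.92, 40]
    - [0, -0.27, 0, 0, 40]
    - [0, 0, 0, 0, 40]
    - [0, 0, 0, 0, 40]

```text
clock: 26.02
ee_pos: [0.5342, 0.318, 0.1658]
ee_rot: [-0.0, 0.997, 0.074, -0.0]
wrist_force: [-0.8, -0.7, -2.7]
finger_gap: 0.497
```

```bash
python3 mv.py .534 .317 .088 -82;python3 - <<'E'
from h import *
e=cam("scene");crop(e,360,110,480,260,5,"pics/s12.png")
e=cam("top");crop(e,90,130,200,250,5,"pics/t12.png")
E
```

```text
t 26.02 pos [0.5342 0.318  0.1658] tooly -81.54 tilt [-0.0004  0.0006] F [-0.8 -0.7 -2.7] gap 0.497 q [-0.2   0.53 -0.51  1.68  0.3   1.01 -2.24]
shift units [-0.01  0.03  2.59]
turn units 0.09
shift after turn [-0.01  0.03  2.59]
```

View pics/s12.png

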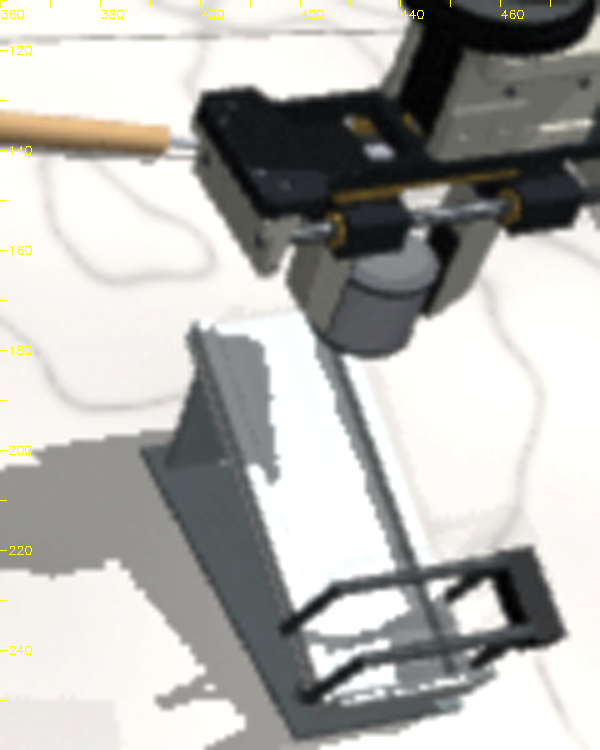

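View pics/t12.png

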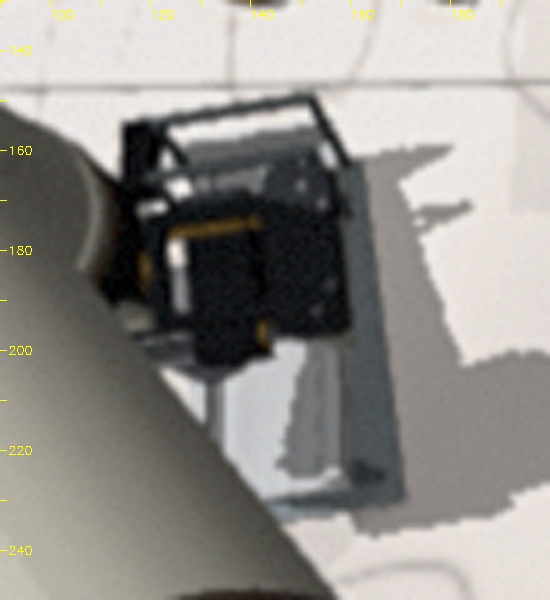

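```bash
cat > ov2.py <<'E'
from h import *
import sys
tag=sys.argv[1]
f=shelfpts((.553,.3195),.139,.0614)
s=read_state();p=s["ee_pos"]
L=[]
for y in(-.039,-.03,.03,.039): L.append([f(-.1,y,.01),f(.1,y,.01)])
for y in(-.03,.03): L.append([f(-.1,y,0),f(.1,y,0)])
t=np.linspace(0,2*np.pi,40)
def circ(c,r): return np.c_[c[0]+r*np.cos(t),c[1]+r*np.sin(t),np.full(40,c[2])]
L+= [circ(p-[0,0,.0115],.023), circ(p+[0,0,.0325],.023), circ([.534,.317,.0766],.023)]
outs=[]
for n,x0,y0,x1,y1 in(("top",95,140,185,240),("scene",380,140,480,260)):
    d=cam(n);k=5
    im=cv2.resize(d["img"][y0:y1,x0:x1],None,fx=k,fy=k,interpolation=cv2.INTER_CUBIC)
    for l in L:
        q=((proj(d,np.array(l))+.5-[x0,y0])*k).astype(int)
        cv2.polylines(im,[q],False,(0,0,255),1)
    outs.append(im)
H=max(o.shape[0] for o in outs);c=np.zeros((H,sum(o.shape[1] for o in outs),3),np.uint8);x=0
for o in outs:c[:o.shape[0],x:x+o.shape[1]]=o;x+=o.shape[1]
c=cv2.resize(c,None,fx=.8,fy=.8);cv2.imwrite(f"pics/ov2_{tag}.png",c)
E
python3 ov2.py a
```

```text
(no output)
```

View pics/ov2_a.png

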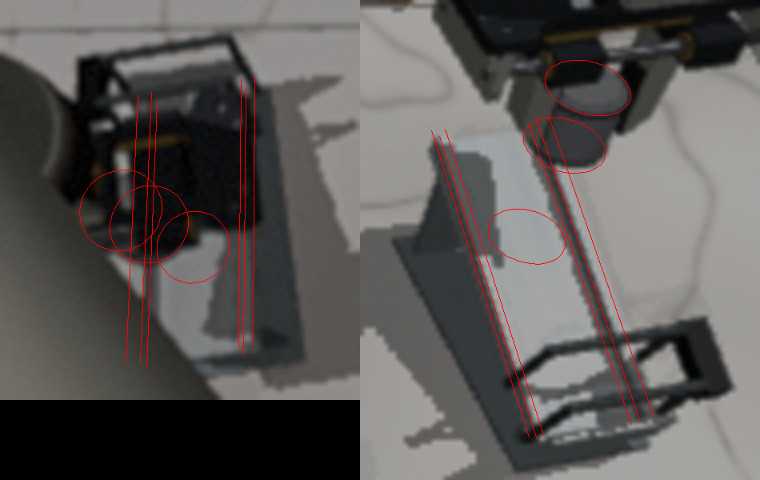

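Call:
arm_command:
  steps:
    - [0, 0.03, 0.7, 0, 40]
    - [0, 0, 0.8, 0, 40]
    - [0, 0, 0.5, 0, 40]
    - [0, 0, 0.2, 0, 40]
    - [0, 0, 0, 0, 40]
    - [0, 0, 0, 0, 40]

```text
clock: 26.72
ee_pos: [0.5353, 0.3163, 0.0999]
ee_rot: [-0.0, 0.997, 0.072, 0.0]
wrist_force: [0.9, -0.6, -2.1]
finger_gap: 0.496
```

```bash
python3 mv.py .534 .317 .088 -82;python3 - <<'E'
from h import *
e=cam("scene");crop(e,380,130,480,260,5,"pics/s13.png")
E
```

```text
t 26.72 pos [0.5353 0.3163 0.0999] tooly -81.76 tilt [0.0001 0.0003] F [ 0.9 -0.6 -2.1] gap 0.496 q [-0.22  0.61 -0.48  1.72  0.35  0.9  -2.28]
shift units [-0.04 -0.03  0.4 ]
turn units 0.05
shift after turn [-0.04 -0.03  0.4 ]
```

View pics/s13.png

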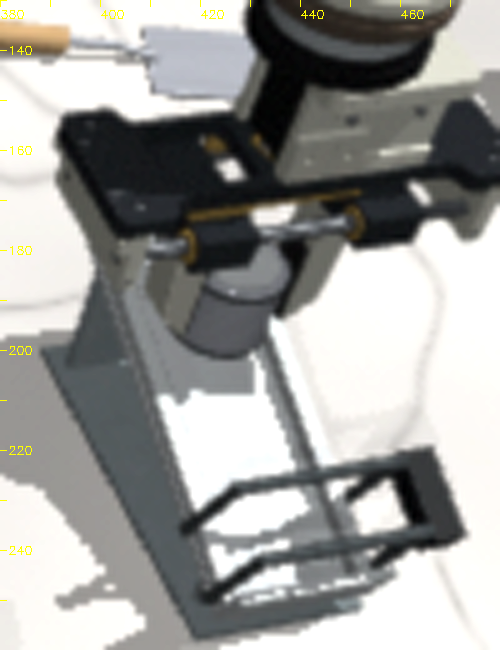

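Call:
arm_command:
  steps:
    - [0, 0, 0.1, 0, 40]
    - [0, 0, 0.1, 0, 40]
    - [0, 0, 0.05, 0, 40]
    - [0, 0, 0.05, 0, 40]
    - [0, 0, 0, 0, 40]

```text
clock: 27.18
ee_pos: [0.535, 0.316, 0.0903]
ee_rot: [0.0, 0.997, 0.072, -0.0]
wrist_force: [0.0, -0.6, -2.5]
finger_gap: 0.499
```

Call:
arm_command:
  steps:
    - [0, 0, 0.05, 0, 40]
    - [0, 0, 0, 0, 40]

```text
clock: 27.35
ee_pos: [0.535, 0.3161, 0.0888]
ee_rot: [0.0, 0.997, 0.072, -0.0]
wrist_force: [-0.4, -0.8, -2.4]
finger_gap: 0.498
```

Call:
arm_command:
  steps:
    - [0, 0, 0.05, 0, 40]
    - [0, 0, 0, 0, 40]

```text
clock: 27.52
ee_pos: [0.535, 0.316, 0.0873]
ee_rot: [0.0, 0.997, 0.072, -0.0]
wrist_force: [0.3, -0.4, -3.0]
finger_gap: 0.498
```

Call:
arm_command:
  steps:
    - [0, 0, 0.04, 0, 40]
    - [0, 0, 0, 0, 40]

```text
clock: 27.68
ee_pos: [0.535, 0.316, 0.0861]
ee_rot: [0.0, 0.997, 0.072, -0.0]
wrist_force: [0.3, 0.2, -3.4]
finger_gap: 0.499
```

Call:
arm_command:
  steps:
    - [0, 0, 0.04, 0, 40]
    - [0, 0, 0, 0, 40]

```text
clock: 27.85
ee_pos: [0.5354, 0.3163, 0.0853]
ee_rot: [-0.0, 0.997, 0.072, 0.0]
wrist_force: [0.5, 0.5, -1.1]
finger_gap: 0.501
```

Call:
arm_command:
  steps:
    - [0, 0, 0.04, 0, 40]
    - [0, 0, 0, 0, 40]

```text
clock: 28.02
ee_pos: [0.5361, 0.3166, 0.0848]
ee_rot: [-0.0, 0.997, 0.072, 0.001]
wrist_force: [1.1, 0.1, 1.7]
finger_gap: 0.496
```

```bash
python3 mv.py .534 .317 .088 -82;python3 - <<'E'
from h import *
e=cam("scene");crop(e,380,130,480,260,5,"pics/s14.png")
E
```

```text
t 28.02 pos [0.5361 0.3166 0.0848] tooly -81.77 tilt [0.002  0.0009] F [1.1 0.1 1.7] gap 0.496 q [-0.23  0.63 -0.47  1.73  0.36  0.87 -2.29]
shift units [-0.07 -0.02 -0.11]
turn units 0.05
shift after turn [-0.07 -0.02 -0.11]
```

View pics/s14.png

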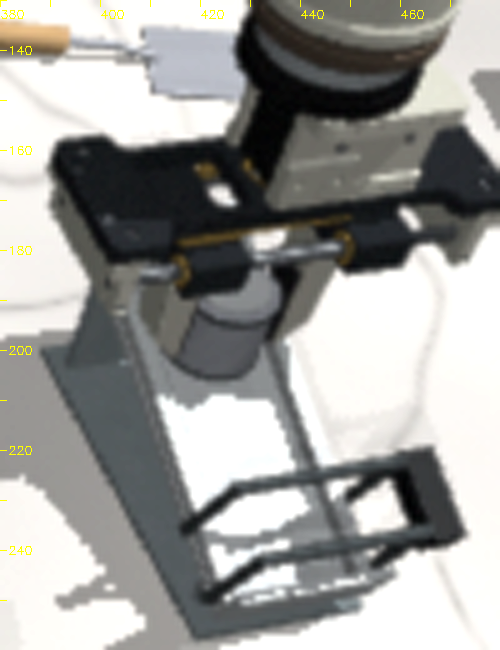

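Call:
arm_command:
  steps:
    - [0, 0, 0, 0, 40]
    - [0, 0, 0.04, 0, 40]
    - [0, 0, 0.04, 0, 40]
    - [0, 0, 0, 0, 40]
  force: 5

```text
clock: 28.4
ee_pos: [0.5364, 0.3166, 0.0821]
ee_rot: [-0.001, 0.997, 0.072, 0.001]
wrist_force: [3.9, 1.1, 2.8]
finger_gap: 0.5
```

```bash
python3 mv.py .534 .317 .088 -82;python3 - <<'E'
from h import *
e=cam("scene");crop(e,380,130,480,260,5,"pics/s15.png")
E
```

```text
t 28.40 pos [0.5364 0.3166 0.0821] tooly -81.79 tilt [0.0025 0.0013] F [3.9 1.1 2.8] gap 0.500 q [-0.23  0.63 -0.47  1.73  0.36  0.86 -2.29]
shift units [-0.08 -0.03 -0.2 ]
turn units 0.04
shift after turn [-0.08 -0.02 -0.2 ]
```

View pics/s15.png

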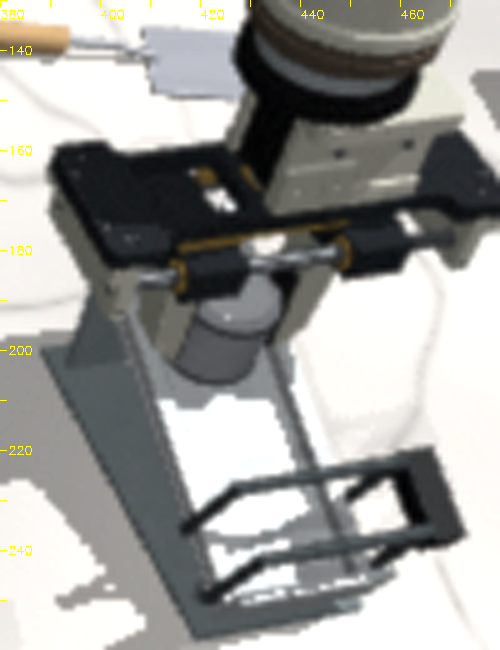

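Call:
arm_command:
  steps:
    - [0, 0, 0, 0, 60]
    - [0, 0, 0, 0, 75]
    - [0, 0, 0, 0, 75]
    - [0, 0, 0, 0, 75]
    - [0, 0, 0, 0, 75]
    - [0, 0, 0, 0, 75]
    - [0, 0, 0, 0, 75]
    - [0, 0, 0, 0, 75]
    - [0, 0, 0, 0, 75]
    - [0, 0, 0, 0, 75]

```text
clock: 29.28
ee_pos: [0.535, 0.3161, 0.0815]
ee_rot: [0.0, 0.997, 0.072, -0.0]
wrist_force: [-1.2, 0.8, -0.3]
finger_gap: 0.814
```

```bash
python3 mv.py ;python3 - <<'E'
from h import *
e=cam("scene");crop(e,380,130,480,260,5,"pics/s16.png")
E
```

```text
t 29.28 pos [0.535  0.3161 0.0815] tooly -81.77 tilt [-0.0001 -0.    ] F [-1.2  0.8 -0.3] gap 0.814 q [-0.23  0.63 -0.47  1.73  0.36  0.86 -2.29]
```

View pics/s16.png

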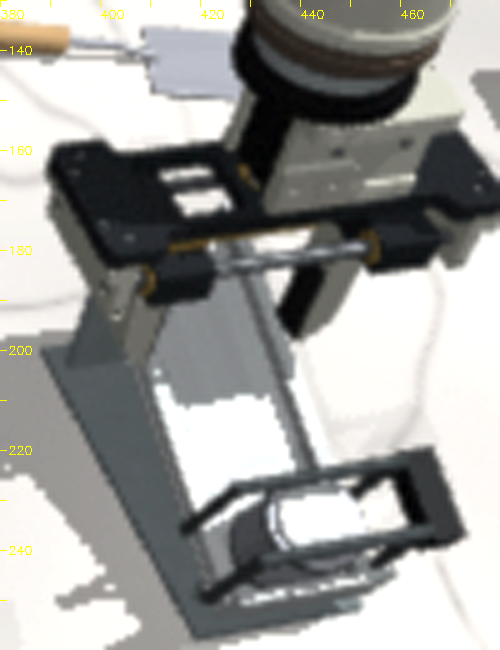

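Call:
arm_command:
  steps:
    - [0, 0, -0.6, 0, 75]
    - [0, 0, -0.9, 0, 75]
    - [0, 0, -0.9, 0, 75]
    - [0, 0, -0.6, 0, 75]
    - [0, 0, 0, -1, 75]
    - [0, 0, 0, -1, 75]
    - [0, 0, 0, -1, 75]
    - [0, 0, 0, -1, 75]
    - [0, 0, 0, -1, 75]
    - [0, 0, 0, -1, 75]

```text
clock: 30.17
ee_pos: [0.5351, 0.3161, 0.1716]
ee_rot: [0.0, 0.944, 0.33, 0.0]
wrist_force: [0.8, -0.1, 0.1]
finger_gap: 0.816
```

Call:
arm_command:
  steps:
    - [0, 0, 0, -1, 75]
    - [0, 0, 0, -1, 75]
    - [0, 0, 0, -1, 75]
    - [0, 0, 0, -1, 75]
    - [0, 0, 0, -1, 75]
    - [0, 0, 0, -1, 75]
    - [0, 0, 0, -1, 75]
    - [0, 0, 0, -1, 75]
    - [0, 0, 0, -0.92, 75]
    - [0, 0, 0, 0, 75]

```text
clock: 31.0
ee_pos: [0.5351, 0.3159, 0.1714]
ee_rot: [-0.0, 0.749, 0.663, -0.0]
wrist_force: [-0.2, -0.7, -0.3]
finger_gap: 0.817
```

```bash
python3 mv.py .5405 .049 .16 -7.17;python3 ov2.py b
```

```text
t 31.00 pos [0.5351 0.3159 0.1714] tooly -7.02 tilt [-0.0003 -0.    ] F [-0.2 -0.7 -0.3] gap 0.817 q [-0.    0.61 -0.8   1.67  0.48  1.08 -1.08]
shift units [-8.81  1.27  0.38]
turn units 0.03
shift after turn [-8.81  1.29  0.38]
```

View pics/ov2_b.png

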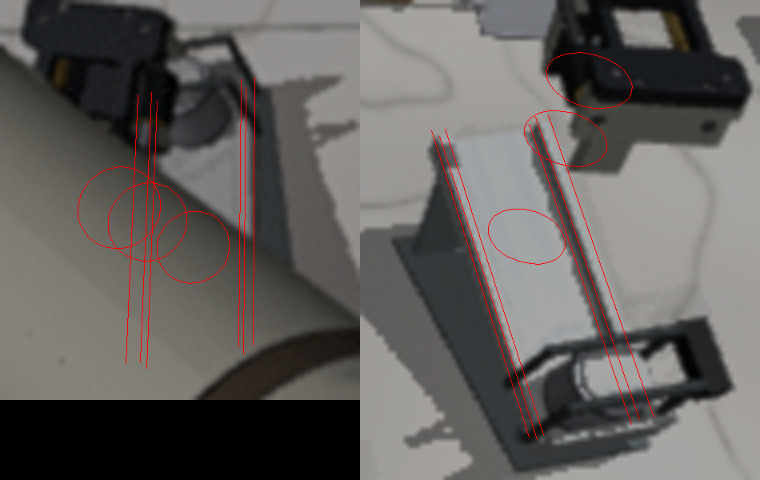

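Call:
arm_command:
  steps:
    - [-0.9, 0.13, 0, 0, 80]
    - [-0.9, 0.13, 0, 0, 80]
    - [-0.9, 0.13, 0, 0, 80]
    - [-0.9, 0.13, 0, 0, 80]
    - [-0.9, 0.13, 0, 0, 80]
    - [-0.9, 0.13, 0, 0, 80]
    - [-0.9, 0.13, 0, 0, 80]
    - [-0.9, 0.13, 0, 0, 80]
    - [-0.9, 0.13, 0, 0, 80]
    - [-0.7, 0.1, 0, 0, 80]

```text
clock: 31.93
ee_pos: [0.5399, 0.0467, 0.1716]
ee_rot: [0.001, 0.751, 0.66, -0.0]
wrist_force: [0.1, -0.3, 0.7]
finger_gap: 0.871
```

Call:
arm_command:
  steps:
    - [0, 0, 0, 0, 80]
    - [0, 0, 0, 0, 80]
    - [0, 0, 0, 0, 80]

```text
clock: 32.18
ee_pos: [0.54, 0.0502, 0.1718]
ee_rot: [-0.0, 0.75, 0.661, 0.0]
wrist_force: [-0.2, 0.4, -0.6]
finger_gap: 0.868
```

```bash
python3 mv.py .5405 .0489 .0215 -7.17;python3 - <<'E'
from h import *
e=cam("scene");crop(e,400,190,480,260,6,"pics/s17.png")
e=cam("top");crop(e,90,130,330,250,3,"pics/t17.png")
E
```

```text
t 32.18 pos [0.54   0.0502 0.1718] tooly -7.22 tilt [0.0005 0.0006] F [-0.2  0.4 -0.6] gap 0.868 q [ 0.51  0.47 -0.83  1.87  0.41  0.99 -0.62]
shift units [-0.05  0.02  5.01]
turn units -0.01
shift after turn [-0.05  0.02  5.01]
```

View pics/s17.png

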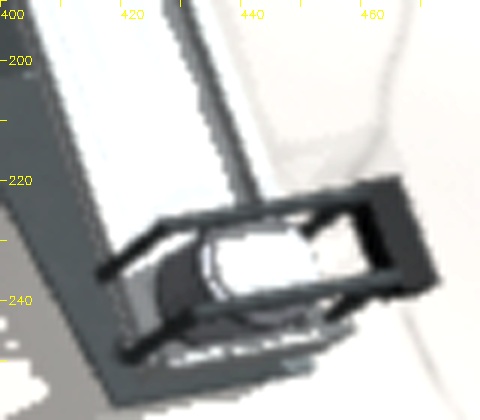

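View pics/t17.png

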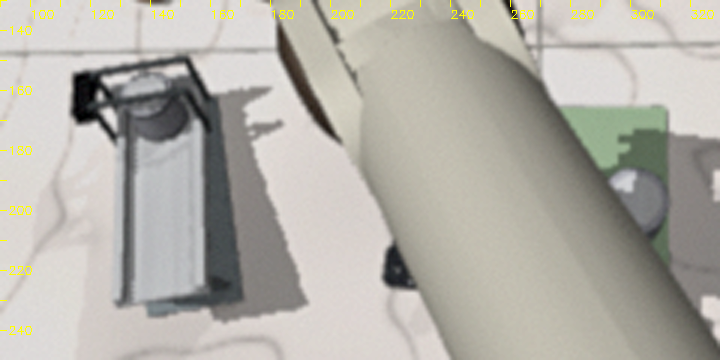

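Call:
arm_command:
  steps:
    - [-0.04, 0.02, 0.7, 0, 80]
    - [0, 0, 0.9, 0, 80]
    - [0, 0, 0.9, 0, 80]
    - [0, 0, 0.9, 0, 80]
    - [0, 0, 0.9, 0, 80]
    - [0, 0, 0.5, 0, 80]
    - [0, 0, 0.2, 0, 80]
    - [0, 0, 0, 0, 80]
    - [0, 0, 0, 0, 80]
  force: 20

```text
clock: 33.03
ee_pos: [0.5411, 0.0491, 0.0223]
ee_rot: [0.0, 0.75, 0.662, 0.001]
wrist_force: [0.0, 0.4, 0.0]
finger_gap: 0.871
```

```bash
python3 mv.py .5405 .0489 .0215 -7.17
```

```text
t 33.03 pos [0.5411 0.0491 0.0223] tooly -7.12 tilt [0.001  0.0005] F [0.  0.4 0. ] gap 0.871 q [ 0.38  0.68 -0.67  1.94  0.62  0.73 -0.78]
shift units [-0.01 -0.02  0.03]
turn units 0.01
shift after turn [-0.01 -0.02  0.03]
```

Call:
arm_command:
  steps:
    - [0, 0, 0.02, 0, 65]
    - [0, 0, 0, 0, 55]
    - [0, 0, 0, 0, 50]
    - [0, 0, 0, 0, 45]
    - [0, 0, 0, 0, 43]
    - [0, 0, 0, 0, 43]
    - [0, 0, 0, 0, 43]
    - [0, 0, 0, 0, 43]

```text
clock: 33.7
ee_pos: [0.5411, 0.0481, 0.0215]
ee_rot: [0.001, 0.75, 0.661, 0.0]
wrist_force: [0.4, -0.3, 5.2]
finger_gap: 0.537
```

```bash
python3 mv.py .5306 -.3641 k -7.18
```

```text
t 33.70 pos [0.5411 0.0481 0.0215] tooly -7.18 tilt [ 0.0013 -0.0002] F [ 0.4 -0.3  5.2] gap 0.537 q [ 0.38  0.68 -0.67  1.95  0.62  0.73 -0.78]
shift units [-13.67   1.37   0.  ]
turn units -0.0
shift after turn [-13.67   1.37   0.  ]
```

Call:
arm_command:
  steps:
    - [0, 0, -0.5, 0, 43]
    - [0, 0, -0.9, 0, 43]
    - [0, 0, -0.9, 0, 43]
    - [0, 0, -0.9, 0, 43]
    - [0, 0, -0.9, 0, 43]
    - [0, 0, -0.4, 0, 43]
    - [-0.7, 0.1, 0, 0, 43]
    - [-0.9, 0.1, 0, 0, 43]
    - [-0.9, 0.1, 0, 0, 43]
    - [-0.9, 0.1, 0, 0, 43]

```text
clock: 34.53
ee_pos: [0.5384, -0.0554, 0.1555]
ee_rot: [-0.001, 0.75, 0.662, -0.001]
wrist_force: [-0.1, 0.1, -1.8]
finger_gap: 0.538
```

Call:
arm_command:
  steps:
    - [-0.9, 0.1, 0, 0, 43]
    - [-0.9, 0.1, 0, 0, 43]
    - [-0.9, 0.1, 0, 0, 43]
    - [-0.9, 0.1, 0, 0, 43]
    - [-0.9, 0.1, 0, 0, 43]
    - [-0.9, 0.1, 0, 0, 43]
    - [-0.9, 0.1, 0, 0, 43]
    - [-0.9, 0.1, 0, 0, 43]
    - [-0.9, 0.1, 0, 0, 43]
    - [-0.9, 0.1, 0, 0, 43]

```text
clock: 35.37
ee_pos: [0.5344, -0.327, 0.155]
ee_rot: [-0.001, 0.75, 0.662, -0.0]
wrist_force: [1.2, -0.2, -2.7]
finger_gap: 0.539
```

Call:
arm_command:
  steps:
    - [-0.6, 0, 0, 0, 43]
    - [-0.5, 0, 0, 0, 43]
    - [0, 0, 0, 0, 43]
    - [0, 0, 0, 0, 43]
    - [0, 0, 0, 0, 43]

```text
clock: 35.78
ee_pos: [0.5317, -0.3567, 0.1556]
ee_rot: [-0.001, 0.749, 0.662, 0.001]
wrist_force: [0.4, -0.0, -3.3]
finger_gap: 0.536
```

```bash
python3 mv.py .5306 -.3641 .0187 -7.18
```

```text
t 35.78 pos [ 0.5317 -0.3567  0.1556] tooly -7.06 tilt [-0.0003  0.002 ] F [ 0.4 -0.  -3.3] gap 0.536 q [ 1.05  0.63 -0.72  1.63  0.46  1.06  0.08]
shift units [-0.26 -0.    4.56]
turn units 0.02
shift after turn [-0.26 -0.    4.56]
```

Call:
arm_command:
  steps:
    - [-0.2, 0, 0.5, 0, 43]
    - [0, 0, 0.9, 0, 43]
    - [0, 0, 0.9, 0, 43]
    - [0, 0, 0.9, 0, 43]
    - [0, 0, 0.8, 0, 43]
    - [0, 0, 0.3, 0, 43]
    - [0, 0, 0.05, 0, 43]
    - [0, 0, 0, 0, 43]
    - [0, 0, 0, 0, 43]

```text
clock: 36.53
ee_pos: [0.5322, -0.3649, 0.0268]
ee_rot: [0.001, 0.75, 0.662, 0.001]
wrist_force: [-0.7, 0.2, -2.8]
finger_gap: 0.539
```

```bash
python3 mv.py .5306 -.3641 .0187 -7.18
```

```text
t 36.53 pos [ 0.5322 -0.3649  0.0268] tooly -7.12 tilt [ 0.0021 -0.0009] F [-0.7  0.2 -2.8] gap 0.539 q [ 1.    0.79 -0.62  1.68  0.58  0.86  0.  ]
shift units [ 0.02 -0.06  0.27]
turn units 0.01
shift after turn [ 0.02 -0.06  0.27]
```

Call:
arm_command:
  steps:
    - [0.02, -0.05, 0.1, 0, 43]
    - [0, 0, 0.1, 0, 43]
    - [0, 0, 0.04, 0, 43]
    - [0, 0, 0, 0, 43]
    - [0, 0, 0, 0, 43]

```text
clock: 36.95
ee_pos: [0.5295, -0.3644, 0.0186]
ee_rot: [0.0, 0.75, 0.661, -0.0]
wrist_force: [-1.5, -0.6, -1.1]
finger_gap: 0.535
```

```bash
python3 mv.py .5306 -.3641 .0187 -7.18
```

```text
t 36.95 pos [ 0.5295 -0.3644  0.0186] tooly -7.18 tilt [ 0.0005 -0.0006] F [-1.5 -0.6 -1.1] gap 0.535 q [ 1.    0.8  -0.62  1.69  0.59  0.85 -0.01]
shift units [ 0.01  0.03 -0.  ]
turn units 0.0
shift after turn [ 0.01  0.03 -0.  ]
```

Call:
arm_command:
  steps:
    - [0, 0.02, 0, 0, 43]
    - [0, 0, 0, 0, 55]
    - [0, 0, 0, 0, 65]
    - [0, 0, 0, 0, 80]
    - [0, 0, 0, 0, 80]
    - [0, 0, -0.4, 0, 80]
    - [0, 0, -0.9, 0, 80]
    - [0, 0, -0.9, 0, 80]
    - [0, 0, -0.9, 0, 80]
    - [0, 0, -0.9, 0, 80]

```text
clock: 37.78
ee_pos: [0.5301, -0.3639, 0.1404]
ee_rot: [0.0, 0.75, 0.662, 0.0]
wrist_force: [0.5, -0.4, 0.6]
finger_gap: 0.872
```

Call:
arm_command:
  steps:
    - [0, 0, -0.5, 0, 80]
    - [0.8, -0.1, 0, 0, 85]
    - [0.9, -0.1, 0, 0, 85]
    - [0.9, -0.1, 0, 0, 85]
    - [0.9, -0.1, 0, 0, 85]
    - [0.9, -0.1, 0, 0, 85]
    - [0.9, -0.1, 0, 0, 85]
    - [0.9, -0.1, 0, 0, 85]
    - [0.9, -0.1, 0, 0, 85]
    - [0.9, -0.1, 0, 0, 85]

```text
clock: 38.62
ee_pos: [0.5329, -0.1214, 0.1536]
ee_rot: [0.0, 0.75, 0.662, -0.0]
wrist_force: [0.4, 0.2, -0.2]
finger_gap: 0.925
```

Call:
arm_command:
  steps:
    - [0.7, -0.1, 0, 0, 85]
    - [0.7, -0.1, 0, 0, 85]
    - [0, 0, 0, 0, 85]
    - [0, 0, 0, 0, 85]
    - [0, 0, 0, 0, 85]

```text
clock: 39.03
ee_pos: [0.5324, -0.0811, 0.1533]
ee_rot: [0.0, 0.75, 0.661, -0.0]
wrist_force: [-0.2, -1.2, 0.2]
finger_gap: 0.925
```

```bash
python3 mv.py .5405 -.079 .0338 -7.18;python3 - <<'E'
from h import *
e=cam("scene");crop(e,80,110,350,300,2,"pics/s18.png")
E
```

```text
t 39.03 pos [ 0.5324 -0.0811  0.1533] tooly -7.18 tilt [-0.     -0.0008] F [-0.2 -1.2  0.2] gap 0.925 q [ 0.74  0.48 -0.8   1.89  0.42  0.95 -0.39]
shift units [0.11 0.26 3.98]
turn units 0.0
shift after turn [0.11 0.26 3.98]
```

View pics/s18.png

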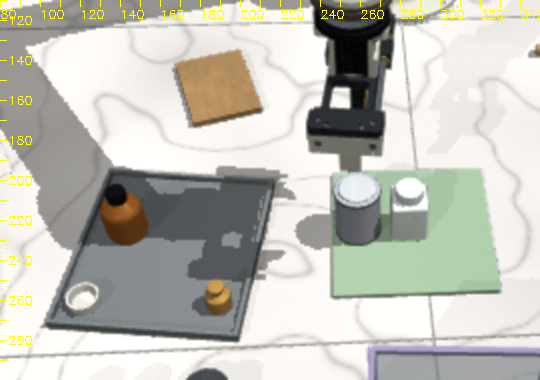

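Call:
arm_command:
  steps:
    - [0.07, 0.26, 0, 0, 85]
    - [0, 0, 0.8, 0, 85]
    - [0, 0, 0.9, 0, 85]
    - [0, 0, 0.9, 0, 85]
    - [0, 0, 0.9, 0, 85]
    - [0, 0, 0.4, 0, 85]
    - [0, 0, 0, 0, 85]
    - [0, 0, 0, 0, 85]

```text
clock: 39.75
ee_pos: [0.5406, -0.0793, 0.0362]
ee_rot: [-0.0, 0.75, 0.661, -0.0]
wrist_force: [0.1, 0.1, 0.4]
finger_gap: 0.926
```

```bash
python3 mv.py .5405 -.0793 .0338 -7.18
```

```text
t 39.75 pos [ 0.5406 -0.0793  0.0362] tooly -7.20 tilt [-0.0007  0.0005] F [0.1 0.1 0.4] gap 0.926 q [ 0.62  0.66 -0.67  1.93  0.59  0.76 -0.52]
shift units [-0.   -0.    0.08]
turn units -0.0
shift after turn [-0.   -0.    0.08]
```

Call:
arm_command:
  steps:
    - [0, 0, 0.07, 0, 70]
    - [0, 0, 0, 0, 62]
    - [0, 0, 0, 0, 58]
    - [0, 0, 0, 0, 52]
    - [0, 0, 0, 0, 50]
    - [0, 0, 0, 0, 50]
    - [0, 0, 0, 0, 50]
    - [0, 0, 0, 0, 50]
  force: 20

```text
clock: 40.42
ee_pos: [0.5409, -0.0793, 0.0349]
ee_rot: [0.001, 0.75, 0.661, 0.0]
wrist_force: [-0.8, -0.0, 6.3]
finger_gap: 0.61
```

```bash
python3 mv.py .551 -.2592 k -7.18
```

```text
t 40.42 pos [ 0.5409 -0.0793  0.0349] tooly -7.17 tilt [ 0.001  -0.0006] F [-0.8 -0.   6.3] gap 0.610 q [ 0.62  0.66 -0.67  1.93  0.59  0.75 -0.52]
shift units [-5.91  1.08  0.  ]
turn units 0.0
shift after turn [-5.91  1.08  0.  ]
```

Call:
arm_command:
  steps:
    - [0, 0, -0.5, 0, 50]
    - [0, 0, -0.9, 0, 50]
    - [0, 0, -0.9, 0, 50]
    - [0, 0, -0.9, 0, 50]
    - [0, 0, -0.5, 0, 50]
    - [-0.7, 0.1, 0, 0, 50]
    - [-0.9, 0.2, 0, 0, 50]
    - [-0.9, 0.2, 0, 0, 50]
    - [-0.9, 0.2, 0, 0, 50]
    - [-0.9, 0.2, 0, 0, 50]

```text
clock: 41.25
ee_pos: [0.5502, -0.2117, 0.1445]
ee_rot: [-0.001, 0.75, 0.662, -0.0]
wrist_force: [1.3, 0.6, -3.5]
finger_gap: 0.609
```

Call:
arm_command:
  steps:
    - [-0.9, 0.2, 0, 0, 50]
    - [-0.6, 0, 0, 0, 50]
    - [0, 0, 0, 0, 50]
    - [0, 0, 0, 0, 50]
    - [0, 0, 0, 0, 50]

```text
clock: 41.67
ee_pos: [0.5508, -0.2547, 0.1444]
ee_rot: [-0.001, 0.75, 0.662, 0.0]
wrist_force: [-1.7, 1.1, -2.6]
finger_gap: 0.607
```

```bash
python3 mv.py .551 -.2592 .0315 -7.18
```

```text
t 41.67 pos [ 0.5508 -0.2547  0.1444] tooly -7.14 tilt [-0.0012  0.0016] F [-1.7  1.1 -2.6] gap 0.607 q [ 0.93  0.6  -0.74  1.73  0.46  1.01 -0.1 ]
shift units [-0.15  0.03  3.76]
turn units 0.01
shift after turn [-0.15  0.03  3.76]
```

Call:
arm_command:
  steps:
    - [-0.1, 0.01, 0.6, 0, 50]
    - [0, 0, 0.9, 0, 50]
    - [0, 0, 0.9, 0, 50]
    - [0, 0, 0.8, 0, 50]
    - [0, 0, 0.3, 0, 50]
    - [0, 0, 0.1, 0, 50]
    - [0, 0, 0, 0, 50]
    - [0, 0, 0, 0, 50]

```text
clock: 42.33
ee_pos: [0.5527, -0.2584, 0.0385]
ee_rot: [0.001, 0.75, 0.662, 0.001]
wrist_force: [0.4, 0.4, -2.8]
finger_gap: 0.606
```

```bash
python3 mv.py .551 -.2592 .0315 -7.18
```

```text
t 42.33 pos [ 0.5527 -0.2584  0.0385] tooly -7.11 tilt [ 0.002  -0.0003] F [ 0.4  0.4 -2.8] gap 0.606 q [ 0.87  0.73 -0.65  1.77  0.58  0.83 -0.18]
shift units [-0.03 -0.05  0.23]
turn units 0.01
shift after turn [-0.03 -0.05  0.23]
```

Call:
arm_command:
  steps:
    - [-0.03, -0.02, 0.1, 0, 50]
    - [0, 0, 0.1, 0, 50]
    - [0, 0, 0.02, 0, 50]
    - [0, 0, 0, 0, 50]
    - [0, 0, 0, 0, 50]

```text
clock: 42.75
ee_pos: [0.5516, -0.2604, 0.0319]
ee_rot: [0.001, 0.75, 0.661, 0.0]
wrist_force: [0.1, -0.2, 6.0]
finger_gap: 0.61
```

```bash
python3 mv.py .551 -.2592 .0315 -7.18
```

```text
t 42.75 pos [ 0.5516 -0.2604  0.0319] tooly -7.19 tilt [ 0.0019 -0.0014] F [ 0.1 -0.2  6. ] gap 0.610 q [ 0.87  0.74 -0.64  1.77  0.59  0.82 -0.19]
shift units [ 0.04 -0.03  0.01]
turn units -0.0
shift after turn [ 0.04 -0.03  0.01]
```

Call:
arm_command:
  steps:
    - [0, 0, 0, 0, 60]
    - [0, 0, 0, 0, 70]
    - [0, 0, 0, 0, 80]
    - [0, 0, 0, 0, 80]
    - [0, 0, -0.4, 0, 80]
    - [0, 0, -0.9, 0, 80]
    - [0, 0, -0.9, 0, 80]
    - [0, 0, -0.9, 0, 80]
    - [0, 0, -0.9, 0, 80]
    - [0, 0, 0, 0, 80]

```text
clock: 43.58
ee_pos: [0.5544, -0.2603, 0.1571]
ee_rot: [0.004, 0.75, 0.662, 0.002]
wrist_force: [1.2, -0.9, 0.3]
finger_gap: 0.874
```

Call:
arm_command:
  steps:
    - [0.8, -0.1, 0, 0, 80]
    - [0.9, -0.1, 0, 0, 80]
    - [0.9, -0.1, 0, 0, 80]
    - [0.9, -0.1, 0, 0, 80]
    - [0.9, -0.1, 0, 0, 80]
    - [0.9, -0.1, 0, 0, 80]
    - [0.9, -0.1, 0, 0, 80]
    - [0.9, -0.2, 0, 0, 80]
    - [0.8, -0.2, 0, 0, 80]
    - [0, 0, 0, 0, 80]

```text
clock: 44.42
ee_pos: [0.5467, -0.0132, 0.1516]
ee_rot: [-0.001, 0.747, 0.665, 0.001]
wrist_force: [0.1, 0.7, -0.4]
finger_gap: 0.873
```

Call:
arm_command:
  steps:
    - [0.1, 0, 0, 0, 80]
    - [0, 0, 0, 0, 80]
    - [0, 0, 0, 0, 80]

```text
clock: 44.67
ee_pos: [0.548, -0.0186, 0.1506]
ee_rot: [0.0, 0.75, 0.661, -0.0]
wrist_force: [0.3, -0.1, -0.3]
finger_gap: 0.874
```

```bash
python3 mv.py .5425 -.0142 .0338 -7.18
```

```text
t 44.67 pos [ 0.548  -0.0186  0.1506] tooly -7.25 tilt [ 0.     -0.0006] F [ 0.3 -0.1 -0.3] gap 0.874 q [ 0.61  0.5  -0.8   1.87  0.44  0.96 -0.51]
shift units [ 0.13 -0.2   3.89]
turn units -0.01
shift after turn [ 0.13 -0.2   3.89]
```

Call:
arm_command:
  steps:
    - [0.1, -0.19, 0, 0, 80]
    - [0, 0, 0.8, 0, 80]
    - [0, 0, 0.9, 0, 80]
    - [0, 0, 0.9, 0, 80]
    - [0, 0, 0.9, 0, 80]
    - [0, 0, 0.3, 0, 80]
    - [0, 0, 0, 0, 80]
    - [0, 0, 0, 0, 80]

```text
clock: 45.33
ee_pos: [0.5426, -0.0139, 0.0369]
ee_rot: [-0.0, 0.75, 0.661, -0.0]
wrist_force: [-0.1, -0.5, 0.7]
finger_gap: 0.87
```

```bash
python3 mv.py .5425 -.0142 .0338 -7.18
```

```text
t 45.33 pos [ 0.5426 -0.0139  0.0369] tooly -7.20 tilt [-0.0004  0.0003] F [-0.1 -0.5  0.7] gap 0.870 q [ 0.51  0.66 -0.68  1.94  0.6   0.76 -0.65]
shift units [-0.01 -0.    0.1 ]
turn units -0.0
shift after turn [-0.01 -0.    0.1 ]
```

Call:
arm_command:
  steps:
    - [0, 0, 0.1, 0, 65]
    - [0, 0, 0, 0, 55]
    - [0, 0, 0, 0, 48]
    - [0, 0, 0, 0, 42]
    - [0, 0, 0, 0, 38]
    - [0, 0, 0, 0, 38]
    - [0, 0, 0, 0, 38]
    - [0, 0, 0, 0, 38]

```text
clock: 46.0
ee_pos: [0.5429, -0.0138, 0.034]
ee_rot: [0.0, 0.75, 0.662, 0.0]
wrist_force: [-0.8, -1.1, 4.1]
finger_gap: 0.5
```

```bash
python3 mv.py .483 -.3034 k -7.18
```

```text
t 46.00 pos [ 0.5429 -0.0138  0.034 ] tooly -7.17 tilt [ 0.0006 -0.0004] F [-0.8 -1.1  4.1] gap 0.500 q [ 0.51  0.66 -0.68  1.94  0.6   0.75 -0.65]
shift units [-9.83 -0.78  0.  ]
turn units 0.0
shift after turn [-9.83 -0.77  0.  ]
```

Call:
arm_command:
  steps:
    - [0, 0, -0.5, 0, 38]
    - [0, 0, -0.9, 0, 38]
    - [0, 0, -0.9, 0, 38]
    - [0, 0, -0.9, 0, 38]
    - [0, 0, -0.6, 0, 38]
    - [-0.7, -0.1, 0, 0, 38]
    - [-0.9, -0.1, 0, 0, 38]
    - [-0.9, -0.1, 0, 0, 38]
    - [-0.9, -0.1, 0, 0, 38]
    - [-0.9, -0.1, 0, 0, 38]

```text
clock: 46.83
ee_pos: [0.5106, -0.1409, 0.1471]
ee_rot: [-0.0, 0.75, 0.662, -0.0]
wrist_force: [1.9, 0.1, -1.1]
finger_gap: 0.5
```

Call:
arm_command:
  steps:
    - [-0.9, -0.1, 0, 0, 38]
    - [-0.9, -0.1, 0, 0, 38]
    - [-0.9, -0.1, 0, 0, 38]
    - [-0.9, -0.1, 0, 0, 38]
    - [-0.9, 0, 0, 0, 38]
    - [-0.8, 0, 0, 0, 38]
    - [0, 0, 0, 0, 38]
    - [0, 0, 0, 0, 38]
    - [0, 0, 0, 0, 38]

```text
clock: 47.58
ee_pos: [0.4795, -0.2953, 0.147]
ee_rot: [-0.001, 0.75, 0.662, 0.0]
wrist_force: [0.7, 0.5, -1.6]
finger_gap: 0.495
```

```bash
python3 mv.py .483 -.3034 .0308 -7.18
```

```text
t 47.58 pos [ 0.4795 -0.2953  0.147 ] tooly -7.16 tilt [-0.0006  0.0014] F [ 0.7  0.5 -1.6] gap 0.495 q [ 1.09  0.52 -0.76  1.83  0.43  0.96  0.02]
shift units [-0.26  0.15  3.87]
turn units 0.0
shift after turn [-0.26  0.15  3.87]
```

Call:
arm_command:
  steps:
    - [-0.2, 0.14, 0, 0, 38]
    - [0, 0, 0.7, 0, 38]
    - [0, 0, 0.9, 0, 38]
    - [0, 0, 0.9, 0, 38]
    - [0, 0, 0.7, 0, 38]
    - [0, 0, 0.3, 0, 38]
    - [0, 0, 0.1, 0, 38]
    - [0, 0, 0, 0, 38]
    - [0, 0, 0, 0, 38]

```text
clock: 48.33
ee_pos: [0.4846, -0.3026, 0.0407]
ee_rot: [0.001, 0.75, 0.662, 0.0]
wrist_force: [0.7, -0.1, -2.2]
finger_gap: 0.499
```

```bash
python3 mv.py .483 -.3034 .0308 -7.18
```

```text
t 48.33 pos [ 0.4846 -0.3026  0.0407] tooly -7.12 tilt [ 0.0018 -0.0007] F [ 0.7 -0.1 -2.2] gap 0.499 q [ 1.01  0.68 -0.65  1.87  0.57  0.79 -0.08]
shift units [-0.03 -0.05  0.33]
turn units 0.01
shift after turn [-0.03 -0.05  0.33]
```

Call:
arm_command:
  steps:
    - [-0.03, -0.03, 0.15, 0, 38]
    - [0, 0, 0.12, 0, 38]
    - [0, 0, 0.05, 0, 38]
    - [0, 0, 0, 0, 38]
    - [0, 0, 0, 0, 38]

```text
clock: 48.75
ee_pos: [0.4826, -0.3041, 0.031]
ee_rot: [0.001, 0.75, 0.661, -0.0]
wrist_force: [-0.9, 0.5, 6.0]
finger_gap: 0.502
```

```bash
python3 mv.py .483 -.3034 .0308 -7.18
```

```text
t 48.75 pos [ 0.4826 -0.3041  0.031 ] tooly -7.19 tilt [ 0.0006 -0.0015] F [-0.9  0.5  6. ] gap 0.502 q [ 1.    0.69 -0.64  1.88  0.58  0.77 -0.08]
shift units [0.03 0.01 0.01]
turn units -0.0
shift after turn [0.03 0.01 0.01]
```

Call:
arm_command:
  steps:
    - [0, 0, 0, 0, 55]
    - [0, 0, 0, 0, 65]
    - [0, 0, 0, 0, 75]
    - [0, 0, 0, 0, 75]
    - [0, 0, -0.4, 0, 75]
    - [0, 0, -0.9, 0, 75]
    - [0, 0, -0.9, 0, 75]
    - [0, 0, -0.9, 0, 75]
    - [0, 0, -0.9, 0, 75]
    - [0, 0, -0.9, 0, 75]

```text
clock: 49.58
ee_pos: [0.4823, -0.303, 0.179]
ee_rot: [0.0, 0.75, 0.662, 0.0]
wrist_force: [0.5, 0.1, -0.6]
finger_gap: 0.818
```

Call:
arm_command:
  steps:
    - [0.9, 0, 0, 0, 75]
    - [0.9, 0, 0, 0, 75]
    - [0.9, 0, 0, 0, 75]
    - [0.9, 0, 0, 0, 75]
    - [0.9, 0, 0, 0, 75]
    - [0.9, 0, 0, 0, 75]
    - [0.9, 0, 0, 0, 75]
    - [0.9, 0, 0, 0, 75]
    - [0.9, 0, 0, 0, 75]
    - [0, 0, 0, 0, 75]

```text
clock: 50.42
ee_pos: [0.5133, -0.0552, 0.1784]
ee_rot: [-0.0, 0.747, 0.665, 0.002]
wrist_force: [0.6, 0.2, 0.2]
finger_gap: 0.818
```

```bash
python3 mv.py;python3 - <<'E'
from h import *
e=cam("scene");crop(e,100,180,225,285,6,"pics/s20.png");crop(e,80,110,480,300,2,"pics/s21.png")
d=cam("top");crop(d,335,140,440,250,5,"pics/t20.png");crop(d,105,140,180,240,6,"pics/t21.png")
E
```

```text
t 50.42 pos [ 0.5133 -0.0552  0.1784] tooly -6.69 tilt [0.0023 0.0028] F [0.6 0.2 0.2] gap 0.818 q [ 0.76  0.41 -0.86  1.92  0.37  0.97 -0.39]
```

View pics/s20.png

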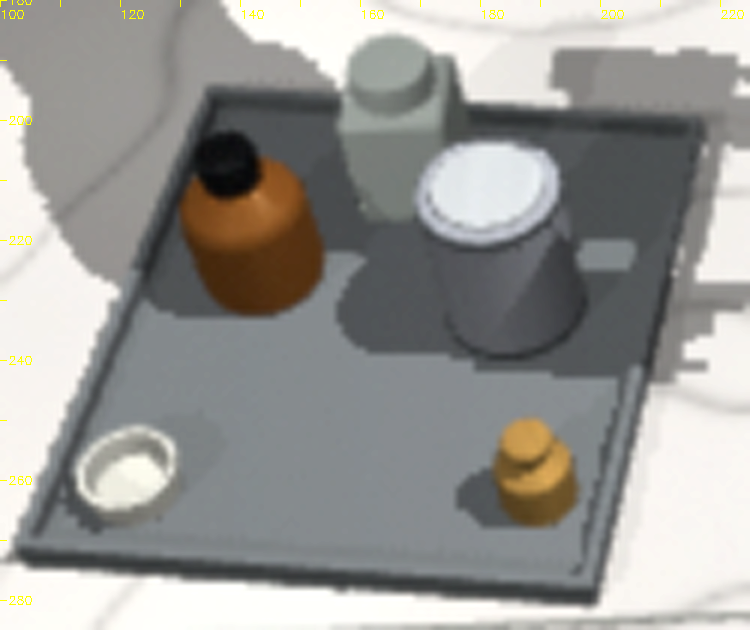

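View pics/s21.png

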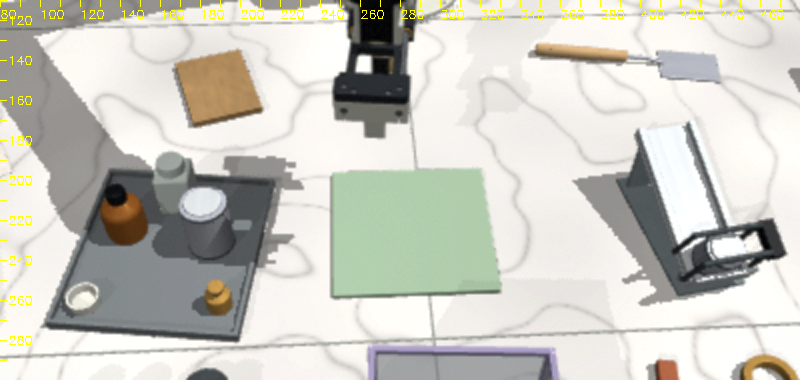

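View pics/t20.png

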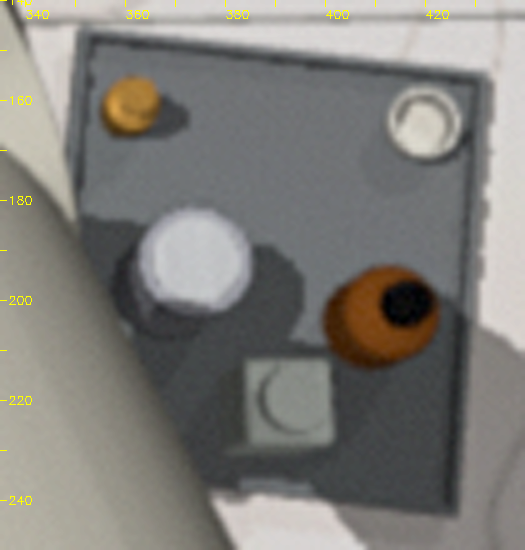

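View pics/t21.png

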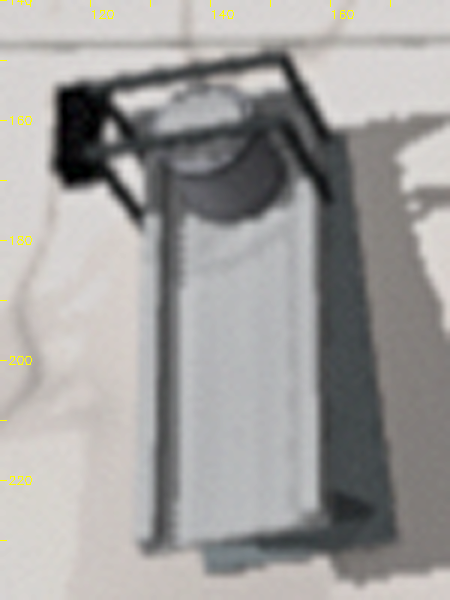

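Call:
arm_command:
  steps:
    - [0.9, 0, -0.5, 0, 75]
    - [0.9, 0, -0.5, 0, 75]
    - [0.9, 0, -0.5, 0, 75]
    - [0.9, 0, -0.5, 0, 75]
    - [0.9, 0, 0, 0, 75]
    - [0.9, 0, 0, 0, 75]
    - [0.9, 0, 0, 0, 75]
    - [0.9, 0, 0, 0, 75]
    - [0, 0, 0, 0, 75]
    - [0, 0, 0, 0, 75]

```text
clock: 51.35
ee_pos: [0.5396, 0.1526, 0.2372]
ee_rot: [-0.0, 0.749, 0.662, 0.0]
wrist_force: [0.6, -0.5, -0.3]
finger_gap: 0.819
```

```bash
python3 mv.py;python3 - <<'E'
from h import *
e=cam("scene");cv2.imwrite("pics/sceneF.png",e["img"]);d=cam("top");cv2.imwrite("pics/topF.png",d["img"])
s0=cv2.imread("pics/scene0.png");t0=cv2.imread("pics/top0.png")
z=lambda im,x0,y0,x1,y1,k:np.clip(cv2.resize(im[y0:y1,x0:x1],None,fx=k,fy=k,interpolation=cv2.INTER_CUBIC)*1.6,0,255).astype(np.uint8)
b=(125,180,205,245);cv2.imwrite("pics/cmpS.png",np.hstack([z(s0,*b,5),z(e["img"],*b,5)]))
b=(350,165,430,235);cv2.imwrite("pics/cmpT.png",np.hstack([z(t0,*b,5),z(d["img"],*b,5)]))
E
```

```text
t 51.35 pos [0.5396 0.1526 0.2372] tooly -7.06 tilt [-0.      0.0002] F [ 0.6 -0.5 -0.3] gap 0.819 q [ 0.38  0.44 -0.91  1.76  0.38  1.13 -0.77]
```

View pics/cmpS.png

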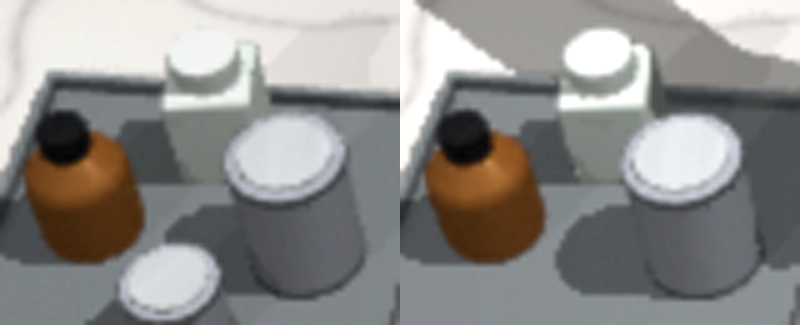

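View pics/cmpT.png

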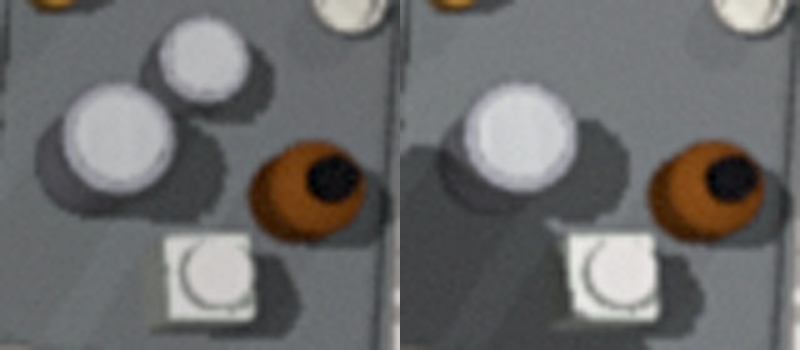

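```bash
python3 -c "
from plant import *
print(hand_in())"
```

```text
the job is handed in; nothing more can be done
None
```

The job is done and handed in at about 51 s on the clock. I moved the square bottle, tall tin and amber bottle upright onto the green tile. I then set the squat tin on the slope, and it slid down to the stop under the wire bridge. Last, I put the three containers back in the tray in reverse order.

**Containers:** in the before and after pictures from both cameras, all three stand upright. The square bottle and the tall tin are about 1.5 to 2 mm off their starting spots, mostly towards −y. The amber bottle shows no visible shift.

**Squat tin:** it lies flat on the slope against the stop, between the two wires.

**Weight and dish:** they look unmoved in both views.

**Robot:** the gripper finished open and clear of everything. The highest wrist force I saw was about 6.3 N, read only at the end of each move.

**Disagreements:**
- The two cameras differed by a few millimetres in position. My first readings from the top view were also about 6 mm off in y. I corrected them after the first placing, so I gripped the square bottle about 3 mm off-centre.
- I did not measure turn angles, so I cannot rule out a small change in how the square bottle is turned.

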